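# Hang three tea tins level on a balance rack

### The job

Hang the three tea tins on the pivoting bar by their wire hangers, alternating sides: first one small tin, then the large tin on the other side, then the other small tin on the same side as the first, so that the bar ends up level. The tins' fills differ and cannot be seen, so feel their weight and choose how far out each one hangs; set them down gently, never letting the bar tip onto its stops. Leave the mug, the jar and the red box alone.

Things in the scene. Friction and masses are not known exactly. Their poses are not given: they have to be found in the camera images.
- rack: Fixed steel balance rack: base plate 130 x 110 x 12 mm, round post 16 mm across, carrying at its top a pivoting round bar. Origin: centre of the base's underside on the work surface; z up; its y axis is the direction of the level bar. A stop strip (8 mm in x, 37 mm to either side in y) lies 16 mm below the bar's axis at the pivot.
- bar_pivot (a point): Middle of the bar, on its pivot, 210 mm above the work surface; turns with the bar: y along it, z up. Aluminium rod 12 mm in diameter, 190 mm long to either side, with 15 mm round beads every 10 mm (35, 45 .. 185 mm out): a hanger settles between two beads, at 40, 50 .. 180 mm from the pivot. A 20 mm rubber ball closes each end (centre at 196 mm).
- bar (a joint): Tilt of the bar (rad): 0 is level, positive when its +y end is up. It is spring-centred, 1.5 N m per rad: the steady tilt is the load moment (N m) divided by 1.5. It is damped, settles in about 1 s, and meets its stops at +-0.28 rad.
- tin_a: Small tin: round lidded steel tin, radius 21 mm (lid 22.5), 55 mm to the lid's top, upright. Origin: centre of the underside, z up. On top of its wire hanger a black grip block, 14 x 14 mm (sides along x, y), z 121 to 161 mm, to hold it by from above. Weighs about 0.20 kg, up to 35 % more or less (hidden fill). Hanger shape: see its hook point; open towards the tin's +x.
- tin_b: Other small tin, same look as tin_a: round lidded steel tin, radius 21 mm (lid 22.5), 55 mm to the lid's top, upright. Origin: centre of the underside, z up. On top of its wire hanger a black grip block, 14 x 14 mm (sides along x, y), z 121 to 161 mm, to hold it by from above. Weighs about 0.20 kg, up to 35 % more or less (hidden fill). Hanger shape: see its hook point; open towards the tin's +x.
- tin_big: Large tin: round lidded steel tin, radius 30 mm (lid 31.5), 65 mm to the lid's top, upright. Origin: centre of the underside, z up. On top of its wire hanger a black grip block, 14 x 14 mm (sides along x, y), z 131 to 171 mm, to hold it by from above. Weighs about 0.42 kg, up to 35 % more or less (hidden fill). Hanger shape: see its hook point; open towards the tin's +x.
- tin_a_hook (a point): Where the bar's centre line lies when properly hung: tin's axis, z = 110.8 mm. Rigid 6 mm wire in the tin's x-z plane: lid centre, back stem at x = -22 mm, then a roof over the axis (wire centre: apex z = 122; x = +-16 at z = 110), free tip x = +18, z = 104. The bar enters from +x, between lid and tip: clear gap z = 62 to 101 mm.
- tin_b_hook (a point): Where the bar's centre line lies when properly hung: tin's axis, z = 110.8 mm. Rigid 6 mm wire in the tin's x-z plane: lid centre, back stem at x = -22 mm, then a roof over the axis (wire centre: apex z = 122; x = +-16 at z = 110), free tip x = +18, z = 104. The bar enters from +x, between lid and tip: clear gap z = 62 to 101 mm.
- tin_big_hook (a point): Where the bar's centre line lies when properly hung: tin's axis, z = 120.8 mm. Rigid 6 mm wire in the tin's x-z plane: lid centre, back stem at x = -22 mm, then a roof over the axis (wire centre: apex z = 132; x = +-16 at z = 120), free tip x = +18, z = 114. The bar enters from +x, between lid and tip: clear gap z = 72 to 111 mm.
- mug: Bystander: white mug, 76 mm across, 85 mm high. Origin: centre of its underside.
- jar: Bystander: glass jar with a yellow lid, 70 mm across, 110 mm high. Origin: centre of its underside.
- caddy: Bystander: plain red box, 100 x 160 x 60 mm. Origin: centre of its underside.
Not all that is in view belongs to the job. Leave any orange look-alike of the tin_b alone.

How it is judged (in metres and radians):
On the way, in this order (a step that is already met when the one before it is completed fails the run):
1. One small tin hangs on the bar by its hanger, the other two tins not yet ((((x of tin_a_hook in the frame of bar_pivot between -0.012 and 0.012 m and z of tin_a_hook in the frame of bar_pivot between -0.01 and 0.01 m and y of tin_a_hook in the frame of bar_pivot between 0.03 and 0.19 m and contact force between tin_a and rack above 0.7 N) and contact force between each of tin_b, tin_big and rack below 0.1 N) or ((x of tin_a_hook in the frame of bar_pivot between -0.012 and 0.012 m and z of tin_a_hook in the frame of bar_pivot between -0.01 and 0.01 m and y of tin_a_hook in the frame of bar_pivot between -0.19 and -0.03 m and contact force between tin_a and rack above 0.7 N) and contact force between each of tin_b, tin_big and rack below 0.1 N) or ((x of tin_b_hook in the frame of bar_pivot between -0.012 and 0.012 m and z of tin_b_hook in the frame of bar_pivot between -0.01 and 0.01 m and y of tin_b_hook in the frame of bar_pivot between 0.03 and 0.19 m and contact force between tin_b and rack above 0.7 N) and contact force between each of tin_a, tin_big and rack below 0.1 N) or ((x of tin_b_hook in the frame of bar_pivot between -0.012 and 0.012 m and z of tin_b_hook in the frame of bar_pivot between -0.01 and 0.01 m and y of tin_b_hook in the frame of bar_pivot between -0.19 and -0.03 m and contact force between tin_b and rack above 0.7 N) and contact force between each of tin_a, tin_big and rack below 0.1 N))), for 0.2 s.
2. The large tin hangs on the other side, the second small tin not yet ((((x of tin_a_hook in the frame of bar_pivot between -0.012 and 0.012 m and z of tin_a_hook in the frame of bar_pivot between -0.01 and 0.01 m and y of tin_a_hook in the frame of bar_pivot between 0.03 and 0.19 m and contact force between tin_a and rack above 0.7 N) and (x of tin_big_hook in the frame of bar_pivot between -0.012 and 0.012 m and z of tin_big_hook in the frame of bar_pivot between -0.01 and 0.01 m and y of tin_big_hook in the frame of bar_pivot between -0.19 and -0.03 m and contact force between tin_big and rack above 0.7 N) and contact force between tin_b and rack below 0.1 N) or ((x of tin_a_hook in the frame of bar_pivot between -0.012 and 0.012 m and z of tin_a_hook in the frame of bar_pivot between -0.01 and 0.01 m and y of tin_a_hook in the frame of bar_pivot between -0.19 and -0.03 m and contact force between tin_a and rack above 0.7 N) and (x of tin_big_hook in the frame of bar_pivot between -0.012 and 0.012 m and z of tin_big_hook in the frame of bar_pivot between -0.01 and 0.01 m and y of tin_big_hook in the frame of bar_pivot between 0.03 and 0.19 m and contact force between tin_big and rack above 0.7 N) and contact force between tin_b and rack below 0.1 N) or ((x of tin_b_hook in the frame of bar_pivot between -0.012 and 0.012 m and z of tin_b_hook in the frame of bar_pivot between -0.01 and 0.01 m and y of tin_b_hook in the frame of bar_pivot between 0.03 and 0.19 m and contact force between tin_b and rack above 0.7 N) and (x of tin_big_hook in the frame of bar_pivot between -0.012 and 0.012 m and z of tin_big_hook in the frame of bar_pivot between -0.01 and 0.01 m and y of tin_big_hook in the frame of bar_pivot between -0.19 and -0.03 m and contact force between tin_big and rack above 0.7 N) and contact force between tin_a and rack below 0.1 N) or ((x of tin_b_hook in the frame of bar_pivot between -0.012 and 0.012 m and z of tin_b_hook in the frame of bar_pivot between -0.01 and 0.01 m and y of tin_b_hook in the frame of bar_pivot between -0.19 and -0.03 m and contact force between tin_b and rack above 0.7 N) and (x of tin_big_hook in the frame of bar_pivot between -0.012 and 0.012 m and z of tin_big_hook in the frame of bar_pivot between -0.01 and 0.01 m and y of tin_big_hook in the frame of bar_pivot between 0.03 and 0.19 m and contact force between tin_big and rack above 0.7 N) and contact force between tin_a and rack below 0.1 N))), for 0.2 s.
At the end, for the whole second after the job is handed in: Both small tins hang by their hangers on one side of the pivot and the large one on the other side, each 30 to 190 mm out, the bar in the crook (within 12 mm sideways, 10 mm in height), released and at rest (under 30 mm/s), and the bar is level within 0.02 rad (about 1 degree) ((((x of tin_a_hook in the frame of bar_pivot between -0.012 and 0.012 m and z of tin_a_hook in the frame of bar_pivot between -0.01 and 0.01 m and y of tin_a_hook in the frame of bar_pivot between 0.03 and 0.19 m and contact force between tin_a and rack above 0.7 N) and (x of tin_b_hook in the frame of bar_pivot between -0.012 and 0.012 m and z of tin_b_hook in the frame of bar_pivot between -0.01 and 0.01 m and y of tin_b_hook in the frame of bar_pivot between 0.03 and 0.19 m and contact force between tin_b and rack above 0.7 N) and (x of tin_big_hook in the frame of bar_pivot between -0.012 and 0.012 m and z of tin_big_hook in the frame of bar_pivot between -0.01 and 0.01 m and y of tin_big_hook in the frame of bar_pivot between -0.19 and -0.03 m and contact force between tin_big and rack above 0.7 N)) or ((x of tin_a_hook in the frame of bar_pivot between -0.012 and 0.012 m and z of tin_a_hook in the frame of bar_pivot between -0.01 and 0.01 m and y of tin_a_hook in the frame of bar_pivot between -0.19 and -0.03 m and contact force between tin_a and rack above 0.7 N) and (x of tin_b_hook in the frame of bar_pivot between -0.012 and 0.012 m and z of tin_b_hook in the frame of bar_pivot between -0.01 and 0.01 m and y of tin_b_hook in the frame of bar_pivot between -0.19 and -0.03 m and contact force between tin_b and rack above 0.7 N) and (x of tin_big_hook in the frame of bar_pivot between -0.012 and 0.012 m and z of tin_big_hook in the frame of bar_pivot between -0.01 and 0.01 m and y of tin_big_hook in the frame of bar_pivot between 0.03 and 0.19 m and contact force between tin_big and rack above 0.7 N))) and value of joint bar between -0.02 and 0.02 rad and velocity of joint bar between -0.05 and 0.05 rad/s and linear speed of each of tin_a, tin_b, tin_big below 0.03 m/s); the robot touches nothing.
It fails at once if the bar tips onto its stops (more than 0.27 rad) (value of joint bar above 0.27 rad or value of joint bar below -0.27 rad).
It fails at once if the mug, jar or red box is moved by more than 30 mm (distance of any of mug, jar, caddy from where it was at the start of the episode above 0.03 m).
It fails at once if a tin is tipped over (leans more than 0.9 rad) (angle between any of tin_a, tin_b, tin_big's own z axis and vertical above 0.9 rad).
It also fails if it takes over 72 s, if anything falls off the work surface, if the arm or the gripper's body presses on something with over 40 N, if the wrist force passes 120 N, or if a joint passes its speed limit or range.

### The arm

A 6-joint arm with a two-finger parallel gripper is mounted at the origin on the work surface. World frame = base frame: x ahead of the robot, y to its left, z up, the work surface at z = 0. Lengths are in m, angles in degrees, forces in N, time in s.
With the tool pointing down it reaches from about 0.4 to 0.825 m from the base axis. Payload 7 kg.
Tool frame: the origin (TCP) lies at the very end of the fingers, on their centre line; the grasp point (between the pads) lies r.grip_depth behind it (r.grip_depth is the distance from the TCP to the grasp point, in m); z points along the fingers, y is the direction in which the jaws open and shut (so a half turn about z gives the same grasp; the last joint's range is limited). The gripper opens to 88 mm and grips with 3 to 60 N. Pads are 19 mm wide; open, the fingers measure 130 mm over their backs; the gripper's body (78 mm by 193 mm) begins 47 mm behind the grasp point.
Start: joints at [-59.238, 20.546, 0.682, 0, -70.136, -16.507], TCP at [0.166, -0.654, 0.227] pointing down, gripper open.
Joint ranges: [-176.03, 176.03], [-82.01, 121.73], [-58.28, 71.71], [-173.87, 95.51], [-174.79, -0.11], [-173.66, 173.66]. Speed limits (degrees/s): [136.94, 136.94, 172.46, 180, 180, 180].

### API

Orientations are given as [roll, pitch, yaw] about the fixed x, y, z axes, in that order (R = Rz(yaw) Ry(pitch) Rx(roll)).
In Python, from plant import r gives the robot as it stands. The module is installed in compiled form; this text tells all that it offers.
- The arm moves only by the tool step_arm, never from a script. Its argument "increments" is a list of rows, each a list of 3 entries, a list of its own where there are three numbers: the shift along the tool's x, y, z in m, then the turn, a rotation vector about the tool's x, y, z in rad, then the closure, from 0 (fully open) to 1 (shut). In form: [[[x, y, z], [wx, wy, wz], grip], ...]. A call has 1 to 10 rows; each row is the pose to reach, as a shift and turn from the pose commanded when the call began, along the tool's axes at that moment; what a row does not reach only later rows make up. A row lasts 1/10 s, in which the tool goes at most 50 mm and 8.59 degrees, less where a joint would pass 70% of its speed; a pose out of reach is approached as far as the arm can. A call with a gripper value outside its range is refused whole. The fingers move at their own pace and stop on an object; "force" is the grip in N (left out, the last holds). Time passes only in rows, so rows that repeat a pose let the fingers close. It gives the time, the measured TCP pose, the force and the opening at its end, in the units of the state.
- r.get_state(): the state, without advancing time (a new reading comes with each control period).
- r.capture(name): name is "scene" or "top" or "wrist"; returns a dict with "color" (420x560x3 uint8, red, green, blue), "intrinsics" (3x3 intrinsics, pixels), "rvec" (rotation vector, rad) and "tvec" (3), from world to camera coordinates, as OpenCV has them; the wrist camera has in their place "T_tool_cam" (4x4, takes a point from camera to tool coordinates, whose origin is the TCP and whose axes are the flange's). Camera axes: x right, y down, z forward; pixel columns grow to the right and rows downward; lengths in m; the calibration is good to about 2 mm. A picture is of the moment at which its call begins: read the wrist's pose just before it. There is no depth.
- r.close_job(): hands the job in, once; it reports no verdict.
The state is a dict: "time_s": time; "joints": joint angles; "qd": joint speeds; "joint_torque": joint torques, N m; "tcp_pos": TCP position; "eef_rot": TCP orientation; "contact_force": force on the tool from outside, world axes, zero at the start; "moment": the same for the moment, N m; "gripper_width": finger opening in m.
Only numpy, scipy, OpenCV 4.12 (cv2) and the standard library are available. Lean on these libraries where they do the work, as an engineer would, in place of code of your own. Each camera call takes 0.05 s, during which the arm holds its last target.

## Working session

There is one attempt and no reset: what is moved stays moved. The work goes in short steps, Python scripts to look and compute and a tool call to move; the robot and the scene stay as the last step left them, time stands still between calls to the robot, and variables do not carry over. Pictures are saved under pics/ and viewed, and the job is handed in when it is done.

Besides the shell and the picture viewer there is one more tool, called after "Call:" by a JSON object that holds its "fn" and its "kwargs". step_arm: Moves the arm, as the interface text tells. Its arguments: {"type":"object","properties":{"increments":{"type":"array","items":{"type":"array"}},"force":{"type":"number"}},"required":["increments"]}

```bash
mkdir -p pics
python3 - <<'E'
from plant import r
import cv2,json,numpy as np
print(r.get_state(), r.grip_depth)
for n in ["scene","top","wrist"]:
    c=r.capture(n)
    cv2.imwrite(f"pics/{n}0.png",c["color"][:,:,::-1])
    print(n,{k:np.round(v,4).tolist() for k,v in c.items() if k!="color"})
E
```

```text
{'time_s': 0.0, 'joints': array([-5.92391342e+01,  2.05902373e+01,  6.32454150e-01, -2.10961133e-02,
       -7.01356457e+01, -1.65074221e+01]), 'qd': array([-0.02292077, -0.05638314, -0.00603274, -0.03167216, -0.04520679,
       -0.06789775]), 'joint_torque': array([ 4.75655488e-04, -5.82716489e+01,  2.93056941e+01,  6.99678987e+00,
        7.00867851e-03, -1.89024017e-04]), 'tcp_pos': array([ 0.16605029, -0.65373682,  0.22562312]), 'eef_rot': array([ 1.79904787e+02, -7.53530366e-03, -1.65753735e+02]), 'contact_force': array([-0.65055743, -0.48335421, -0.48230478]), 'moment': array([ 0.0087843 , -0.02347222, -0.04358994]), 'gripper_width': 0.08746062318178899} 0.0188
scene {'intrinsics': [[400.1155, 0.0, 282.5857], [0.0, 400.1155, 211.9493], [0.0, 0.0, 1.0]], 'rvec': [2.2223, 0.7327, -0.3129], 'tvec': [-0.4359, -0.1719, 1.3604]}
top {'intrinsics': [[437.5577, 0.0, 273.2955], [0.0, 437.5577, 207.5748], [0.0, 0.0, 1.0]], 'rvec': [2.1426, -2.2061, 0.1005], 'tvec': [-0.0341, 0.5931, 1.3726]}
wrist {'intrinsics': [[324.9932, 0.0, 277.1092], [0.0, 324.9932, 210.1916], [0.0, 0.0, 1.0]], 'T_tool_cam': [[0.0003, -0.9659, -0.259, 0.0703], [1.0, 0.0002, 0.0004, 0.0002], [-0.0003, -0.259, 0.9659, -0.1595], [0.0, 0.0, 0.0, 1.0]]}
```

View pics/scene0.png

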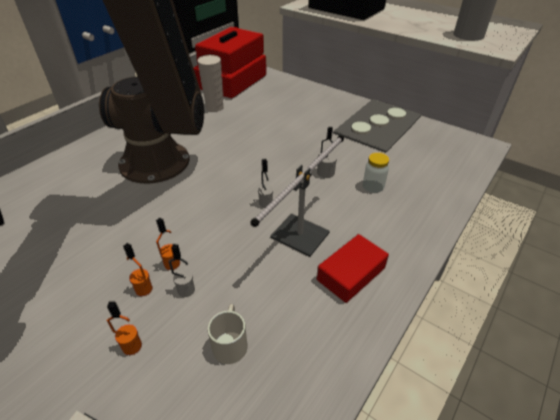

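View pics/top0.png

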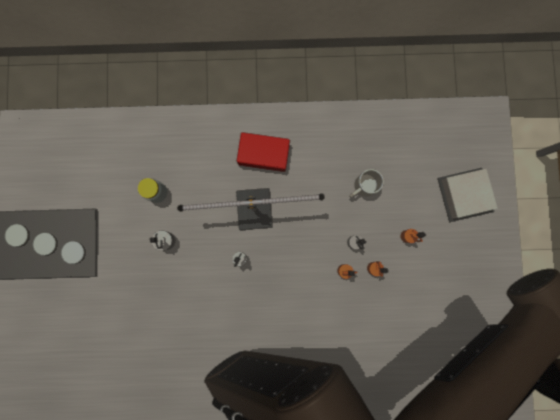

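View pics/wrist0.png

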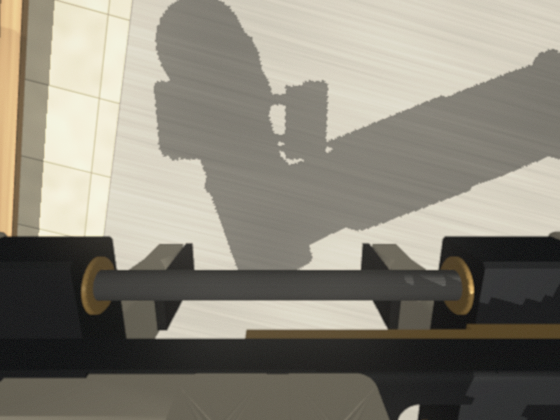

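Candidates (top view): grey tins at (164,240) big, (240,260) small and (357,243) small. The orange look-alikes at (346,272), (376,270) and (412,237) stay alone. Next, close crops to check this.

```bash
cat > h.py <<'E'
from plant import r
import cv2,numpy as np
from scipy.optimize import least_squares
def cam(n):
    c=r.capture(n); return c
def proj(c,P):
    return cv2.projectPoints(np.asarray(P,float).reshape(-1,3),c["rvec"],c["tvec"],c["intrinsics"],None)[0].reshape(-1,2)
def onz(c,px,z):
    R=cv2.Rodrigues(c["rvec"])[0]; d=R.T@np.linalg.inv(c["intrinsics"])@np.array([px[0],px[1],1.]); o=-R.T@c["tvec"]
    return o+d*(z-o[2])/d[2]
def crop(c,x,y,w,h,s,name):
    im=c["color"][y:y+h,x:x+w,::-1]
    cv2.imwrite(f"pics/{name}.png",cv2.resize(im,None,fx=s,fy=s,interpolation=cv2.INTER_CUBIC))
def tri(cs,ps):
    def f(X): return np.concatenate([proj(c,X)[0]-p for c,p in zip(cs,ps)])
    s=least_squares(f,[.5,0,.1]); return s.x,s.fun
E
python3 - <<'E'
from h import *
t=cam("top"); s=cam("scene")
ims=[]
for c,x,y in [(t,134,215),(t,212,235),(t,330,218),(s,295,115),(s,235,145),(s,150,230)]:
    ims.append(cv2.resize(c["color"][y:y+66,x:x+66,::-1],(264,264),interpolation=cv2.INTER_CUBIC))
cv2.imwrite("pics/c1.png",np.vstack([np.hstack(ims[:3]),np.hstack(ims[3:])]))
crop(t,170,180,165,60,4.8,"c2")
E
```

```text
(no output)
```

View pics/c1.png

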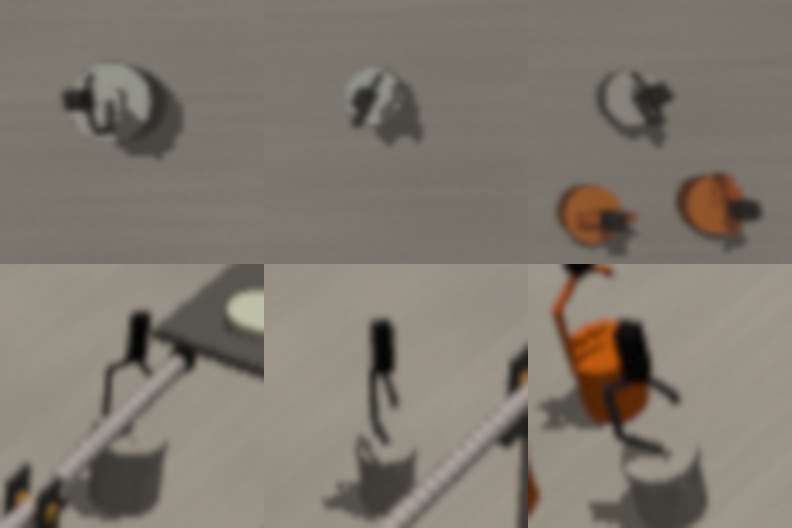

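View pics/c2.png

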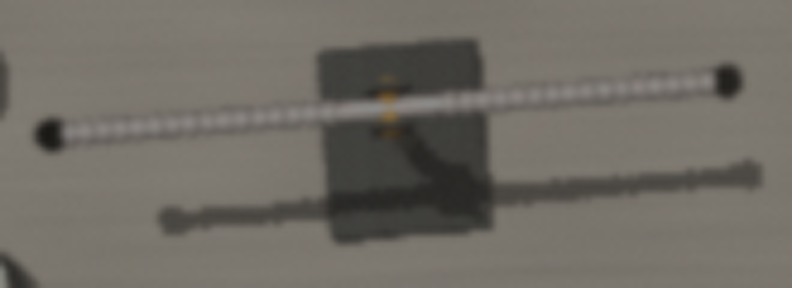

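Run:
```python
from h import *
t=cam("top"); s=cam("scene")
a=onz(t,(180.4,207.9),.21);b=onz(t,(321.7,196.9),.21)
print("bar",a,b,np.linalg.norm(a-b),(a+b)/2,np.degrees(np.arctan2(*(a-b)[[1,0]])))
print("pivot px",proj(t,(a+b)/2),proj(s,(a+b)/2),proj(s,[a,b]))
for n,p,q in [("big",(153.5,240),(329.8,133.3)),("s1",(237.5,259.5),(264.5,165.3)),("s2",(361.3,241.8),(176,251.5))]:
    print(n,tri([t,s],[p,q]))
print(onz(t,(134+110/4,215+98/4),.065),onz(t,(212+110/4,235+98/4),.055),onz(t,(330+105/4,218+97/4),.055))
S=5
for i,(c,x,y) in enumerate([(t,134,215),(t,212,235),(t,330,218),(s,295,115),(s,235,145),(s,150,230)]):
    cv2.imwrite(f"pics/d{i}.png",cv2.resize(c["color"][y:y+66,x:x+66,::-1],(594,594),interpolation=cv2.INTER_CUBIC))
```

```text
bar [0.58165039 0.20705755 0.21      ] [ 0.60091165 -0.18677343  0.21      ] 0.3943017089796828 [0.59128102 0.01014206 0.21      ] 92.79995915604833
pivot px [[251.12204808 202.39439116]] [[302.10521658 174.31990969]] [[339.99296418 137.5776437 ]
 [253.41870084 221.53445857]]
big (array([0.49731668, 0.30034627, 0.1458011 ]), array([-0.2104338 , -0.28963277, -0.37296402,  0.04011041]))
s1 (array([0.43382797, 0.05813486, 0.13957904]), array([-0.29631419, -0.32173403, -0.41656424,  0.03277263]))
s2 (array([ 0.47378349, -0.30561993,  0.13675372]), array([-0.03979395, -0.03169907, -0.03773447,  0.00151809]))
[0.4993729 0.2970848 0.065    ] [0.43067701 0.05810012 0.055     ] [ 0.47340548 -0.30630498  0.055     ]
```

```bash
cat >> h.py <<'E'
def wire(xy,yaw,big,n=1):
    dz=.01 if big else 0
    P=np.array([[0,0,.055+dz],[-.022,0,.06+dz],[-.022,0,.106+dz],[-.016,0,.11+dz],[0,0,.122+dz],[.016,0,.11+dz],[.018,0,.104+dz]])
    y=np.radians(yaw);R=np.array([[np.cos(y),-np.sin(y),0],[np.sin(y),np.cos(y),0],[0,0,1]])
    return P@R.T+[*xy,0]
E
python3 - <<'E'
from h import *
t=cam("top"); s=cam("scene")
X={"big":(.498,.299),"s1":(.433,.058),"s2":(.4735,-.306)}
C={"big":((134,215),(295,115)),"s1":((212,235),(235,145)),"s2":((330,218),(150,230))}
for n in X:
    rows=[]
    for c,o in ((t,C[n][0]),(s,C[n][1])):
        row=[]
        for yaw in [None]+list(range(-180,180,45)):
            im=cv2.resize(c["color"][o[1]:o[1]+66,o[0]:o[0]+66,::-1],(198*4//3,)*2,interpolation=cv2.INTER_CUBIC)
            if yaw is not None:
                p=(proj(c,wire(X[n],yaw,n=="big"))-o+.5)*4
                cv2.polylines(im,[p.astype(np.int32)],False,(0,0,255),1,cv2.LINE_AA)
                cv2.circle(im,tuple(int(v) for v in p[-1]),3,(0,255,0),-1)
                cv2.putText(im,str(yaw),(5,15),0,.45,(255,0,0))
            row.append(im[40:200,30:230] if c is s else im[40:200,30:230])
        rows.append(row)
    # scene only 
    r1=rows[1]
    g=np.vstack([np.hstack(r1[0:4]),np.hstack([r1[4],r1[5],r1[6],r1[7]]),np.hstack([r1[8]]+rows[0][0:1]*3)])
    cv2.imwrite(f"pics/y_{n}.png",g)
E
```

```text
(no output)
```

View pics/y_big.png

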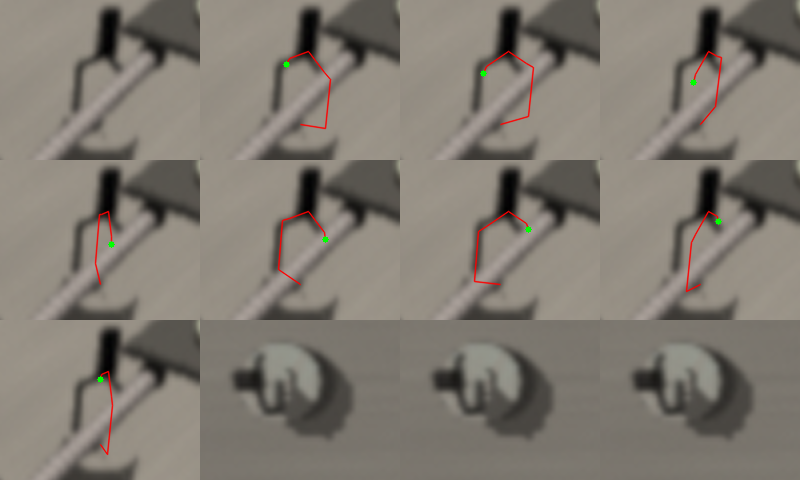

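View pics/y_s1.png

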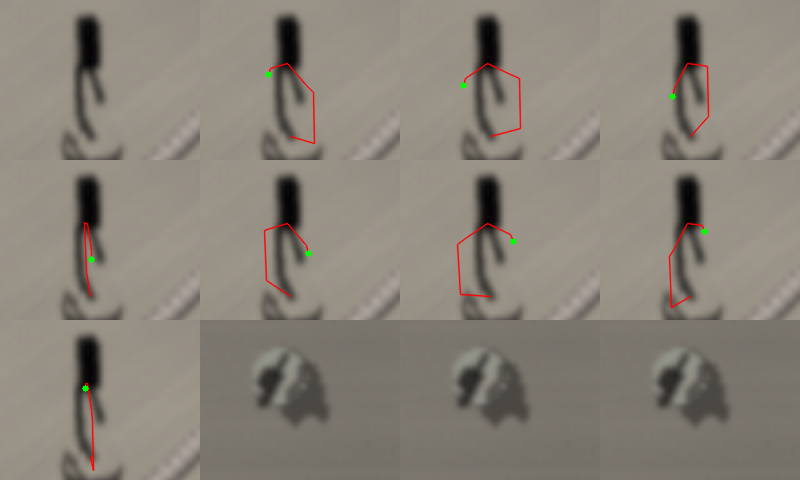

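View pics/y_s2.png

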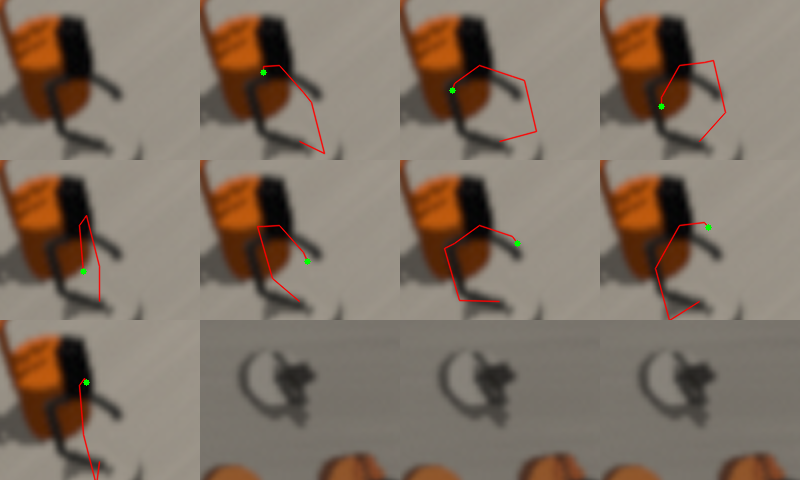

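```bash
python3 - <<'E'
from h import *
s=cam("scene");t=cam("top")
D={"big":((.498,.299,25),(295,115),{2:(80,64),5:(117,64),6:(120,69)},(153.5,240)),
"s1":((.433,.058,-25),(235,145),{0:(93,136),1:(80,117),2:(81,72),6:(101,101)},(237.5,259.5)),
"s2":((.4735,-.306,40),(150,230),{0:(103,148),1:(60,130),2:(51,84),6:(120,96)},(361.3,241.8))}
for n,(x0,o,ob,bt) in D.items():
    ks=list(ob); q=np.array([[o[0]+(ob[k][0]+30)/4-.5,o[1]+(ob[k][1]+40)/4-.5] for k in ks])
    bz=.151 if n=="big" else .141
    def f(p):
        return np.r_[(proj(s,wire(p[:2],p[2]*100,n=="big")[ks])-q).ravel(),(proj(t,[p[0],p[1],bz])[0]-bt)*1.5]
    u=least_squares(f,[x0[0],x0[1],x0[2]/100]);print(n,u.x[:2].round(4),u.x[2]*100,u.fun.round(1))
    g=[]
    for c,oo in ((s,o),(t,np.array(bt).astype(int)-33)):
        im=cv2.resize(c["color"][oo[1]:oo[1]+66,oo[0]:oo[0]+66,::-1],(396,396),interpolation=cv2.INTER_CUBIC);g.append(im.copy())
        p=(proj(c,wire(u.x[:2],u.x[2]*100,n=="big"))-oo+.5)*6
        cv2.polylines(im,[p.astype(np.int32)],False,(0,0,255),1,cv2.LINE_AA); g.append(im)
    cv2.imwrite(f"pics/f_{n}.png",np.hstack([g[1],g[3]]))
E
python3 -c "
import cv2,numpy as np
g=[cv2.imread(f'pics/f_{n}.png')[60:330] for n in('big','s1','s2')]
cv2.imwrite('pics/f_all.png',cv2.resize(np.vstack(g),None,fx=.74,fy=.74))"
```

```text
big [0.4944 0.2985] 31.70164062837253 [-1.6  0.8  1.5  0.3  1.2  0.7 -0.1  1. ]
s1 [0.4349 0.0572] -29.26596228766789 [-0.3  0.6  0.  -0.3 -0.7 -1.5 -0.3 -0.4 -0.  -1. ]
s2 [ 0.4755 -0.3065] 26.377594300582192 [-0.4 -1.2  1.   0.6 -0.4 -0.7 -0.6 -0.7  0.8 -1. ]
```

View pics/f_all.png

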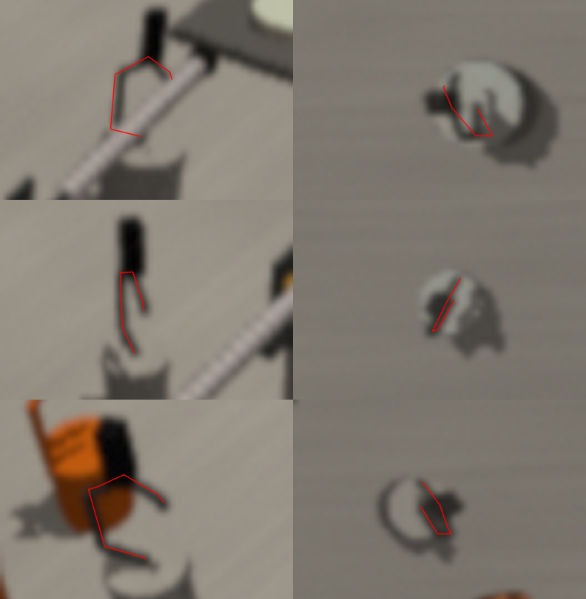

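```bash
cat >> h.py <<'E'
from scipy.spatial.transform import Rotation as Ro
def go(x,y,z,psi):
    """print tool-frame shift and wz from measured pose to target TCP pose (tool down, yaw psi deg)"""
    s=r.get_state(); R=Ro.from_euler('xyz',s["eef_rot"],degrees=True)
    T=Ro.from_euler('xyz',[180,0,psi],degrees=True)
    d=R.inv().apply(np.array([x,y,z])-s["tcp_pos"]); w=(R.inv()*T).as_rotvec()
    print("t",round(s["time_s"],2),"shift",d.round(4),"turn",w.round(4),"tcp",s["tcp_pos"].round(4),"rot",s["eef_rot"].round(2),"w",round(s["gripper_width"],4),"F",s["contact_force"].round(2))
def wproj(c,P,st):
    R=Ro.from_euler('xyz',st["eef_rot"],degrees=True)
    q=R.inv().apply(np.asarray(P,float).reshape(-1,3)-st["tcp_pos"])
    T=np.linalg.inv(c["T_tool_cam"]); q=q@T[:3,:3].T+T[:3,3]
    u=q@c["intrinsics"].T; return u[:,:2]/u[:,2:]
E
python3 -c "
from h import *
go(.4755,-.3065,.28,-60)"
```

```text
t 0.55 shift [-0.3854  0.2608 -0.0534] turn [ 1.0000e-04  0.0000e+00 -1.8456e+00] tcp [ 0.1662 -0.6542  0.2266] rot [ 180.     -0.   -165.74] w 0.0877 F [ 0.4  -0.58 -0.24]
```

Call:
{"fn": "step_arm", "kwargs": {"increments": [[[-0.04,0.026,-0.02],[0,0,-0.15],0.4],[[-0.08,0.052,-0.04],[0,0,-0.3],0.4],[[-0.12,0.08,-0.053],[0,0,-0.45],0.4],[[-0.16,0.105,-0.053],[0,0,-0.6],0.4],[[-0.2,0.13,-0.053],[0,0,-0.75],0.4],[[-0.24,0.16,-0.053],[0,0,-0.9],0.4],[[-0.28,0.185,-0.053],[0,0,-1.05],0.4],[[-0.32,0.21,-0.053],[0,0,-1.2],0.4],[[-0.36,0.24,-0.053],[0,0,-1.35],0.4],[[-0.385,0.261,-0.053],[0,0,-1.5],0.4]]}}

```text
time_s: 1.55
tcp_pos: [0.4768, -0.3041, 0.2798]
eef_rot: [-180.0, -0.0, -79.4]
contact_force: [-0.1, -0.2, 0.5]
gripper_width: 0.0526
```

Call:
{"fn": "step_arm", "kwargs": {"increments": [[[0,0,0],[0,0,-0.15],0.4],[[0,0,0],[0,0,-0.3],0.4],[[0,0,0],[0,0,-0.345],0.4],[[0,0,0],[0,0,-0.345],0.4]]}}

```text
time_s: 1.95
tcp_pos: [0.4751, -0.3062, 0.2797]
eef_rot: [-180.0, -0.0, -60.0]
contact_force: [-0.1, -0.4, -0.5]
gripper_width: 0.0522
```

```bash
cat > wv.py <<'E'
from h import *
import sys
name,big=sys.argv[1],sys.argv[2]=="1"; x,y,yaw=map(float,sys.argv[3:6])
go(x,y,.25,-90+yaw)
st=r.get_state(); c=r.capture("wrist")
im=cv2.resize(c["color"][:,:,::-1],(784,588),interpolation=cv2.INTER_CUBIC)
cv2.imwrite(f"pics/{name}_raw.png",im)
h=.01*big; a=np.radians(yaw)
for zz,col in ((.161+h,(0,0,255)),(.121+h,(0,255,255))):
    B=np.array([[7,7],[7,-7],[-7,-7],[-7,7]])/1000.
    Rz=np.array([[np.cos(a),-np.sin(a)],[np.sin(a),np.cos(a)]])
    P=np.c_[B@Rz.T+[x,y],np.full(4,zz)]
    cv2.polylines(im,[(wproj(c,P,st)*1.4).astype(np.int32)],True,col,1,cv2.LINE_AA)
cv2.polylines(im,[(wproj(c,wire((x,y),yaw,big),st)*1.4).astype(np.int32)],False,(0,255,0),1,cv2.LINE_AA)
cv2.imwrite(f"pics/{name}.png",im)
E
python3 wv.py w1 0 .4755 -.3065 30
```

```text
t 1.95 shift [ 0.0004 -0.0002  0.0297] turn [-0.0001 -0.0001  0.0003] tcp [ 0.4751 -0.3062  0.2797] rot [-1.7999e+02 -1.0000e-02 -5.9980e+01] w 0.0522 F [-0.1  -0.4  -0.48]
```

View pics/w1.png

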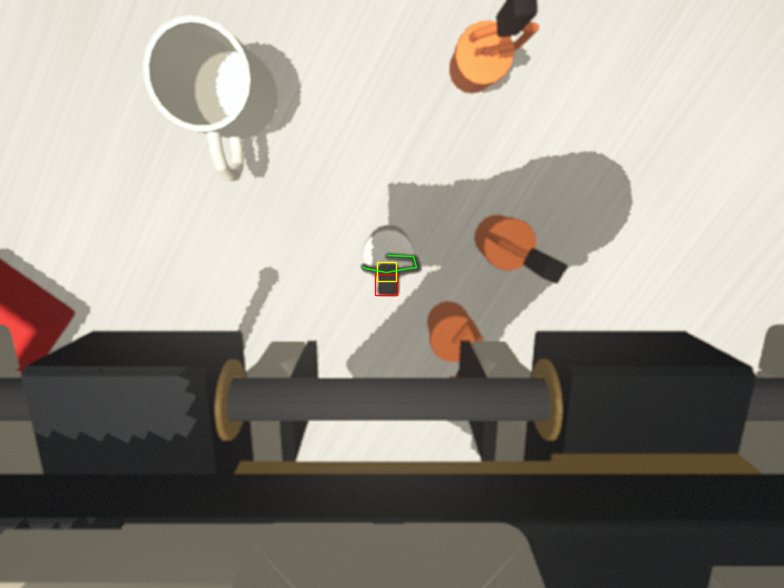

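Run:
```python
import cv2
import numpy as np
a=cv2.imread('pics/w1.png')[210:340,330:480];b=cv2.imread('pics/w1_raw.png')[210:340,330:480]
cv2.imwrite('pics/w1z.png',cv2.resize(np.hstack([b,a]),None,fx=2.6,fy=2.6,interpolation=cv2.INTER_CUBIC))
from h import *
t=cam("top")
P=[onz(t,p,.141) for p in [(352,273),(384,271),(420.5,236)]]
for p in P: print(p, Ro.from_euler('z',-30,degrees=True).apply(p-np.array([.4755,-.3065,0.141])))
```

```text
[ 0.38438364 -0.2736579   0.141     ] [-6.24880275e-02  7.40002747e-02  2.77555756e-17]
[ 0.38742074 -0.36662743  0.141     ] [-1.06342590e-01 -8.03225365e-03  2.77555756e-17]
[ 0.48547945 -0.47843567  0.141     ] [-7.73253781e-02 -1.53890386e-01  2.77555756e-17]
```

View pics/w1z.png

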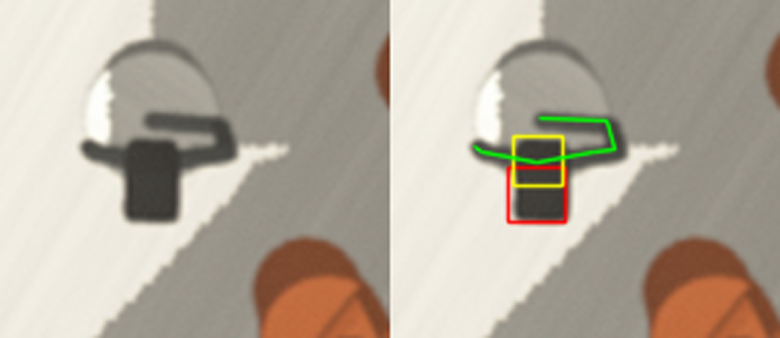

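Call:
{"fn": "step_arm", "kwargs": {"increments": [[[0.0,0.001,0.04],[0,0,0],0.4],[[0.0,0.001,0.08],[0,0,0],0.4],[[0.0,0.001,0.12],[0,0,0],0.4],[[0.0,0.001,0.145],[0,0,0],0.4],[[0.0,0.001,0.1545],[0,0,0],0.4],[[0.0,0.001,0.1545],[0,0,0],0.4]]}}

```text
time_s: 2.65
tcp_pos: [0.4736, -0.307, 0.1242]
eef_rot: [179.9, 0.1, -60.1]
contact_force: [-0.2, -0.2, 0.9]
gripper_width: 0.0524
```

Call:
{"fn": "step_arm", "kwargs": {"increments": [[[0.0,0.0,0.0],[0,0,0],1.0],[[0.0,0.0,0.0],[0,0,0],1.0],[[0.0,0.0,0.0],[0,0,0],1.0],[[0.0,0.0,0.0],[0,0,0],1.0],[[0.0,0.0,0.0],[0,0,0],1.0]], "force": 25}}

```text
time_s: 3.15
tcp_pos: [0.4744, -0.307, 0.1256]
eef_rot: [-180.0, -0.0, -60.0]
contact_force: [0.9, -0.0, 0.2]
gripper_width: 0.0182
```

Call:
{"fn": "step_arm", "kwargs": {"increments": [[[0.0,0.0,0.0],[0,0,0],1.0],[[0.0,0.0,0.0],[0,0,0],1.0]]}}

```text
time_s: 3.35
tcp_pos: [0.4743, -0.307, 0.1253]
eef_rot: [-180.0, -0.0, -60.0]
contact_force: [0.1, 1.2, 2.1]
gripper_width: 0.0142
```

```bash
cat > wt.py <<'E'
from h import *
import sys
F=[];M=[];q=[]
for i in range(int(sys.argv[1])):
    c=r.capture("top"); s=r.get_state(); F.append(s["contact_force"]);M.append(s["moment"]);q.append(s["joint_torque"])
F=np.array(F);print("t",s["time_s"],"F",F.mean(0).round(3),"sd",F.std(0).round(3),"M",np.mean(M,0).round(3),"tq",np.mean(q,0).round(3),"w",s["gripper_width"],s["tcp_pos"].round(4))
E
python3 wt.py 10
```

```text
t 3.85 F [-0.43   0.889  3.92 ] sd [0.618 0.292 0.93 ] M [ 0.279  0.317 -0.023] tq [-2.2600e-01 -4.4804e+01  2.4004e+01  5.5520e+00  3.2700e-01  3.0000e-03] w 0.01380478387868753 [ 0.4744 -0.307   0.1253]
```

Call:
{"fn": "step_arm", "kwargs": {"increments": [[[0.0,0.0,-0.005],[0,0,0],1.0],[[0.0,0.0,-0.015],[0,0,0],1.0],[[0.0,0.0,-0.025],[0,0,0],1.0],[[0.0,0.0,-0.03],[0,0,0],1.0],[[0.0,0.0,-0.03],[0,0,0],1.0],[[0.0,0.0,-0.03],[0,0,0],1.0]]}}

```text
time_s: 4.45
tcp_pos: [0.4741, -0.3068, 0.1551]
eef_rot: [-180.0, 0.0, -60.0]
contact_force: [-0.1, 0.0, -2.7]
gripper_width: 0.0139
```

```bash
python3 wt.py 16; python3 wv.py w2 0 .4745 -.307 30
```

```text
t 5.25 F [-0.162 -0.111 -2.021] sd [0.505 0.436 0.466] M [ 0.001  0.141 -0.007] tq [-0.0000e+00 -4.6820e+01  2.7135e+01  6.5560e+00  8.2000e-02 -1.0000e-03] w 0.01375399980485448 [ 0.4742 -0.3069  0.1551]
t 5.25 shift [ 0.0002 -0.0002 -0.0949] turn [ 0.     -0.     -0.0006] tcp [ 0.4742 -0.3069  0.1551] rot [180.    -0.   -60.03] w 0.0138 F [-0.16 -0.09 -2.37]
```

View pics/w2_raw.png

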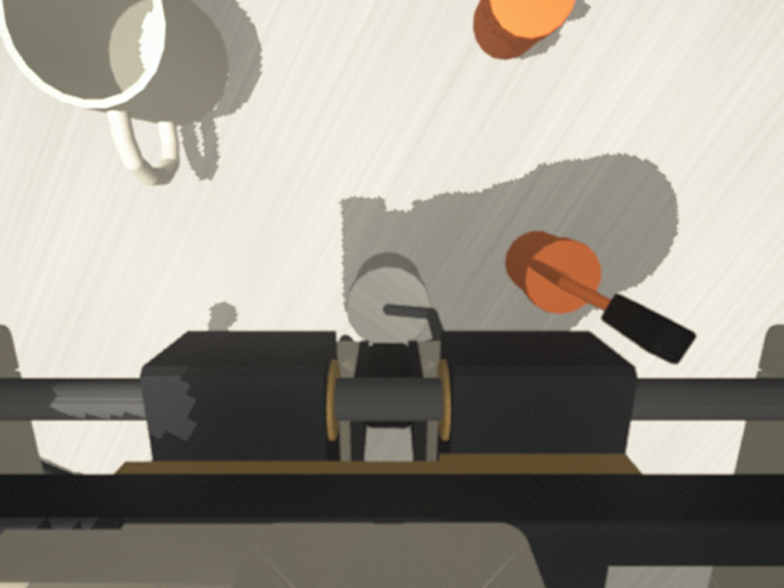

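```bash
cat >> h.py <<'E'
PIV=np.array([.5913,.0101]); U=np.array([.0489,-.9988]) # U towards -y end
YAW=2.8
def tgt(d,back=0.):
    # point at d along -y side, 'back' metres towards robot along -bar x
    n=np.array([np.cos(np.radians(YAW)),np.sin(np.radians(YAW))])
    return PIV+U*d-n*back
E
python3 - <<'E'
from h import *
p=tgt(.06,.095); print(p); go(*p,.2533,-87.2)
E
```

```text
[ 0.49934742 -0.05446873]
t 5.3 shift [-0.2061 -0.1479 -0.0982] turn [-0.      0.      0.4741] tcp [ 0.4742 -0.3069  0.1551] rot [-180.     -0.    -60.04] w 0.0142 F [ 0.2  -0.48 -1.12]
```

Call:
{"fn": "step_arm", "kwargs": {"increments": [[[0,0,-0.03],[0,0,0],1.0],[[0,0,-0.06],[0,0,0.02],1.0],[[-0.02,-0.015,-0.09],[0,0,0.08],1.0],[[-0.05,-0.035,-0.098],[0,0,0.15],1.0],[[-0.08,-0.057,-0.098],[0,0,0.22],1.0],[[-0.115,-0.082,-0.098],[0,0,0.3],1.0],[[-0.15,-0.107,-0.098],[0,0,0.38],1.0],[[-0.18,-0.13,-0.098],[0,0,0.45],1.0],[[-0.2,-0.143,-0.098],[0,0,0.474],1.0],[[-0.206,-0.148,-0.098],[0,0,0.474],1.0]]}}

```text
time_s: 6.3
tcp_pos: [0.4996, -0.0525, 0.2533]
eef_rot: [-180.0, 0.0, -87.1]
contact_force: [-0.3, 0.0, -2.7]
gripper_width: 0.0135
```

```bash
python3 wt.py 8
python3 - <<'E'
from h import *
go(*tgt(.06,0),.2533,-87.2)
st=r.get_state();w=cam("wrist");t=cam("top");s=cam("scene")
cv2.imwrite("pics/a_w.png",w["color"][:,:,::-1])
B=[[*(tgt(d)),.21] for d in np.arange(-.18,.181,.02)]
im=cv2.resize(w["color"][:,:,::-1],(784,588))
for p in wproj(w,B,st): cv2.circle(im,tuple(int(v) for v in p*1.4),3,(0,0,255),-1)
cv2.imwrite("pics/a_w.png",im)
ims=[]
for c,x,y in ((t,170,170),(s,230,110)):
    im=cv2.resize(c["color"][y:y+120,x:x+160,::-1],(400*3//2,450),interpolation=cv2.INTER_CUBIC); ims.append(im)
cv2.imwrite("pics/a_s.png",cv2.resize(ims[1],(800,600)))
cv2.imwrite("pics/a_t.png",cv2.resize(ims[0],(800,600)))
E
```

```text
t 6.7 F [ 0.188  0.244 -2.298] sd [0.394 0.472 0.401] M [0.013 0.115 0.002] tq [ 6.010e-01 -3.457e+01  2.997e+01  7.266e+00  2.500e-02 -8.500e-02] w 0.014015470468090195 [ 0.4994 -0.0555  0.253 ]
t 6.7 shift [-0.0011 -0.095  -0.0003] turn [ 0.0002 -0.0001 -0.0011] tcp [ 0.4994 -0.0555  0.253 ] rot [ 1.7999e+02 -1.0000e-02 -8.7260e+01] w 0.014 F [ 0.05  1.36 -2.39]
```

View pics/a_w.png

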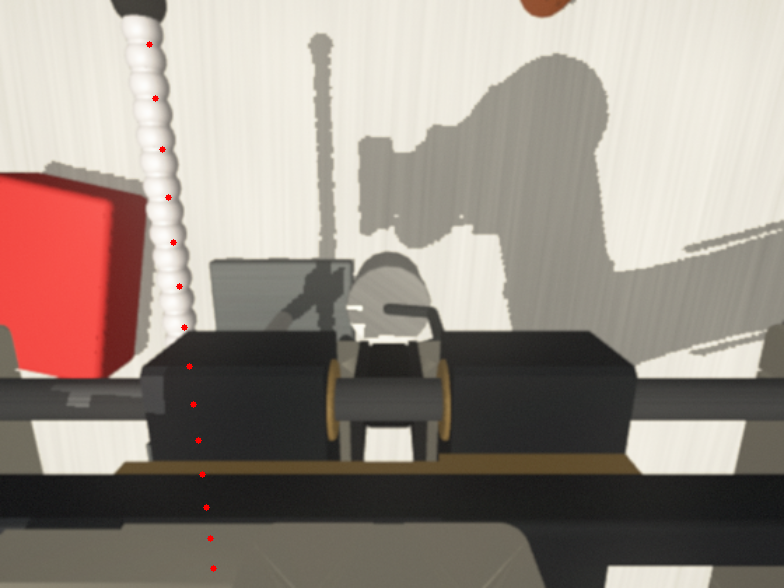

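View pics/a_s.png

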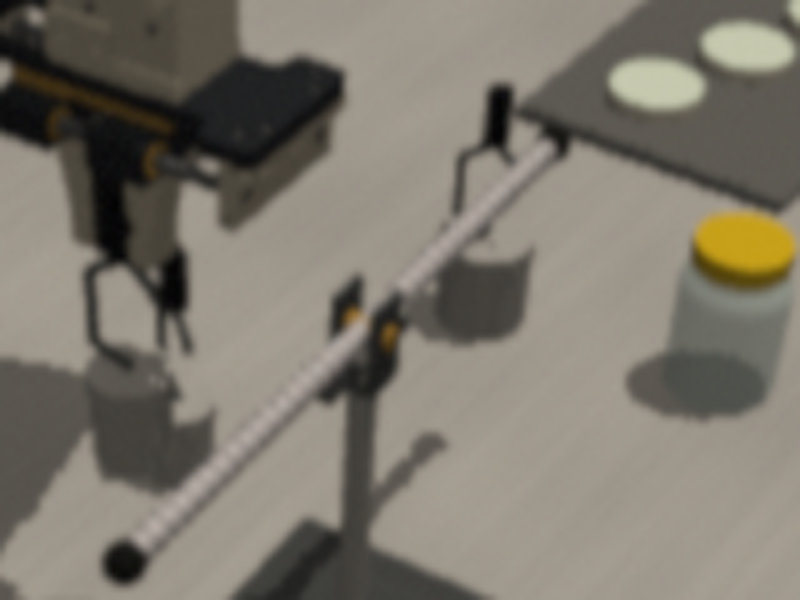

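Run:
```python
import cv2
a=cv2.imread('pics/a_w.png')[0:340,80:260]
cv2.imwrite('pics/a_wz.png',cv2.resize(a,None,fx=1.75,fy=1.75,interpolation=cv2.INTER_CUBIC))
```

```text
(no output)
```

View pics/a_wz.png

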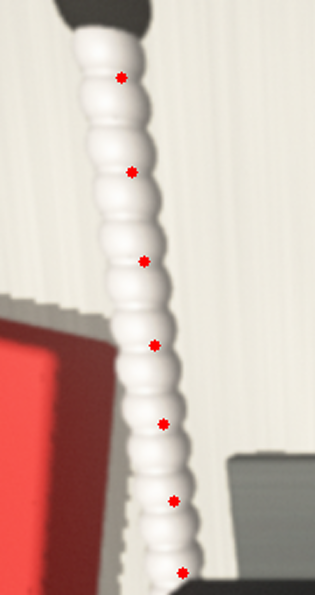

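```bash
sed -i 's/PIV=np.array(\[.5913/PIV=np.array([.5930/' h.py
python3 - <<'E'
from h import *
go(*tgt(.06,0),.2533,-87.2)
E
```

```text
t 6.85 shift [-0.0007 -0.0966 -0.0003] turn [ 0.0001 -0.     -0.0008] tcp [ 0.4995 -0.0551  0.253 ] rot [180.    -0.   -87.25] w 0.0138 F [-0.83 -0.54 -2.13]
```

Call:
{"fn": "step_arm", "kwargs": {"increments": [[[-0.001,-0.015,0],[0,0,0],1.0],[[-0.001,-0.03,0],[0,0,0],1.0],[[-0.001,-0.045,0],[0,0,0],1.0],[[-0.001,-0.06,0],[0,0,0],1.0],[[-0.001,-0.075,0],[0,0,0],1.0],[[-0.001,-0.087,0],[0,0,0],1.0],[[-0.001,-0.094,0],[0,0,0],1.0],[[-0.001,-0.0965,0],[0,0,0],1.0],[[-0.001,-0.0965,0],[0,0,0],1.0]]}}

```text
time_s: 7.75
tcp_pos: [0.5959, -0.0488, 0.2527]
eef_rot: [180.0, -0.0, -87.2]
contact_force: [-0.1, -0.5, -0.9]
gripper_width: 0.0138
```

Run:
```python
from h import *
go(*tgt(.06,0),.2245,-87.2)
s=cam("scene");t=cam("top")
crop(s,230,110,160,120,5,"b_s"); crop(t,170,170,160,120,5,"b_t")
```

```text
t 7.75 shift [0.001  0.     0.0282] turn [ 0.0007 -0.      0.    ] tcp [ 0.5959 -0.0488  0.2527] rot [179.96  -0.   -87.2 ] w 0.0138 F [-0.06 -0.49 -0.86]
```

View pics/b_s.png

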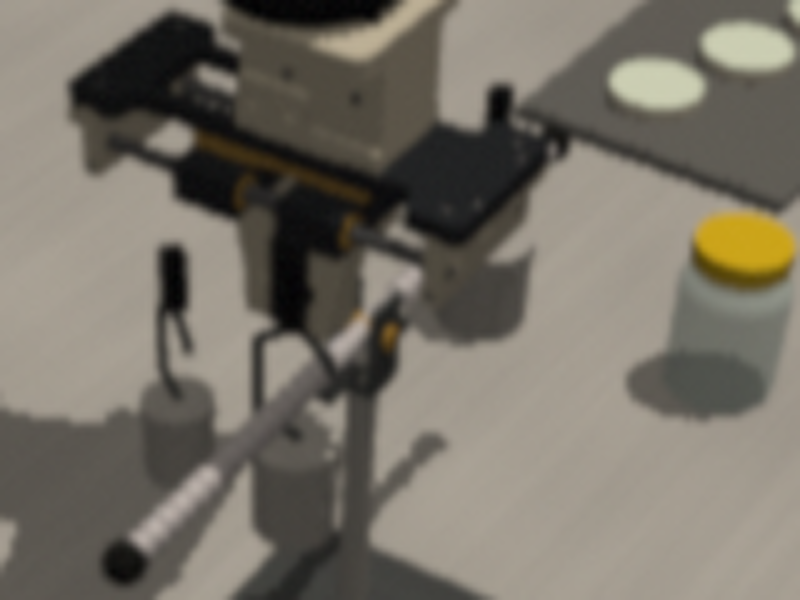

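Call:
{"fn": "step_arm", "kwargs": {"increments": [[[0.001,0,0.008],[0,0,0],1.0],[[0.001,0,0.016],[0,0,0],1.0],[[0.001,0,0.022],[0,0,0],1.0],[[0.001,0,0.026],[0,0,0],1.0],[[0.001,0,0.028],[0,0,0],1.0],[[0.001,0,0.029],[0,0,0],1.0],[[0.001,0,0.03],[0,0,0],1.0],[[0.001,0,0.031],[0,0,0],1.0],[[0.001,0,0.032],[0,0,0],1.0],[[0.001,0,0.033],[0,0,0],1.0]]}}

```text
time_s: 8.85
tcp_pos: [0.5962, -0.0499, 0.2203]
eef_rot: [-180.0, -0.0, -87.2]
contact_force: [0.1, 0.1, 0.2]
gripper_width: 0.0138
```

```bash
python3 wt.py 6
python3 - <<'E'
from h import *
s=cam("scene");
crop(s,230,110,160,120,5,"c_s")
E
```

```text
t 9.15 F [ 0.677 -0.114 -0.204] sd [0.383 0.252 0.423] M [-0.021 -0.167 -0.009] tq [ 4.0000e-03 -4.8137e+01  2.8318e+01  6.7300e+00 -2.4300e-01 -1.0000e-03] w 0.01343174186010427 [ 0.5961 -0.0498  0.2202]
```

View pics/c_s.png

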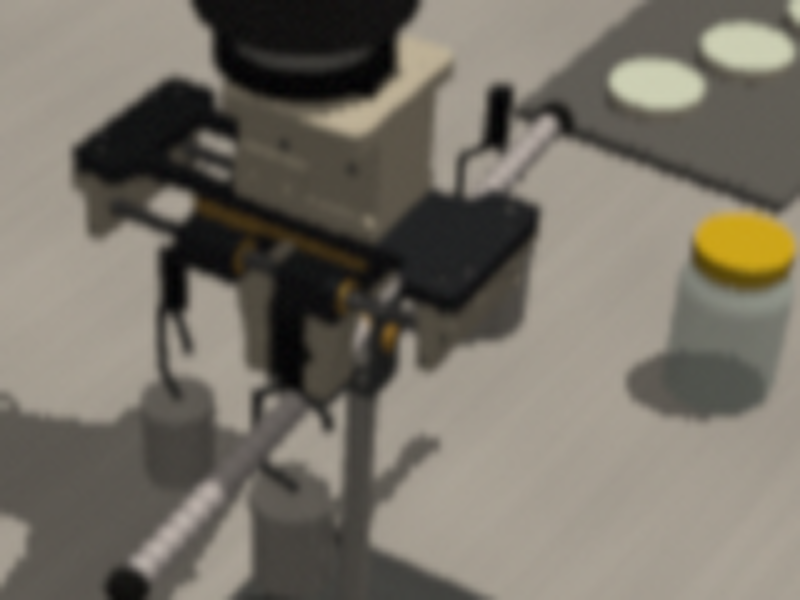

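Call:
{"fn": "step_arm", "kwargs": {"increments": [[[0,0,0.0005],[0,0,0],0.8],[[0,0,0.0005],[0,0,0],0.7],[[0,0,0.0005],[0,0,0],0.6],[[0,0,0.0005],[0,0,0],0.5],[[0,0,0.0005],[0,0,0],0.5],[[0,0,-0.02],[0,0,0],0.5],[[0,0,-0.05],[0,0,0],0.5],[[0,0,-0.075],[0,0,0],0.5],[[0,0,-0.08],[0,0,0],0.5]]}}

```text
time_s: 10.1
tcp_pos: [0.5972, -0.05, 0.3036]
eef_rot: [-179.7, -0.0, -87.2]
contact_force: [1.0, -0.1, 0.1]
gripper_width: 0.0435
```

Run:
```python
from h import *
go(.4349,.0572,.28,-119)
s=cam("scene");t=cam("top")
crop(s,230,110,160,120,5,"d_s");crop(t,170,170,160,120,5,"d_t")
```

```text
t 10.1 shift [-0.115   0.157   0.0228] turn [-0.0051  0.0013  0.5554] tcp [ 0.5972 -0.05    0.3036] rot [-1.797e+02 -1.000e-02 -8.718e+01] w 0.0435 F [ 1.04 -0.09  0.1 ]
```

View pics/d_s.png

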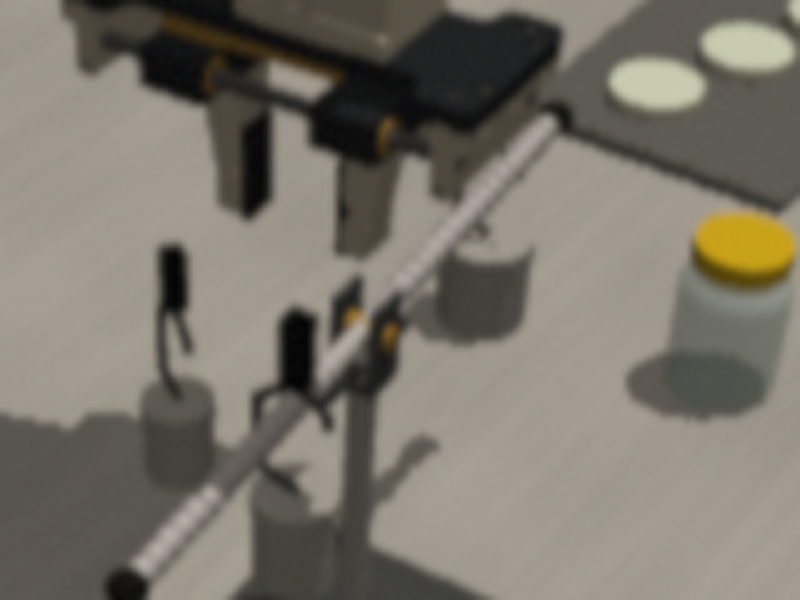

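Call:
{"fn": "step_arm", "kwargs": {"increments": [[[-0.02,0.03,0],[0,0,0.1],0.5],[[-0.045,0.06,0],[0,0,0.2],0.5],[[-0.07,0.095,0],[0,0,0.33],0.5],[[-0.095,0.13,0.01],[0,0,0.45],0.5],[[-0.115,0.157,0.023],[0,0,0.555],0.5],[[-0.115,0.157,0.023],[0,0,0.555],0.5],[[-0.115,0.157,0.023],[0,0,0.555],0.5]]}}

```text
time_s: 10.9
tcp_pos: [0.4327, 0.0576, 0.2765]
eef_rot: [180.0, -0.0, -118.8]
contact_force: [0.5, -0.1, -0.1]
gripper_width: 0.0437
```

```bash
python3 wv.py w3 0 .4349 .0572 -29
python3 - <<'E'
import cv2
import numpy as np
a=cv2.imread('pics/w3.png')[190:340,310:480];b=cv2.imread('pics/w3_raw.png')[190:340,310:480]
cv2.imwrite('pics/w3z.png',cv2.resize(np.hstack([b,a]),None,fx=2.3,fy=2.3,interpolation=cv2.INTER_CUBIC))
from h import *
s=cam("scene");t=cam("top");crop(s,230,110,160,120,5,"e_s");crop(t,170,180,165,60,4.8,"e_t")
E
```

```text
t 10.9 shift [-0.0008 -0.0021  0.0265] turn [ 0.0004 -0.0006  0.003 ] tcp [0.4327 0.0576 0.2765] rot [ 1.7998e+02 -3.0000e-02 -1.1883e+02] w 0.0437 F [ 0.52 -0.12 -0.06]
```

View pics/w3z.png

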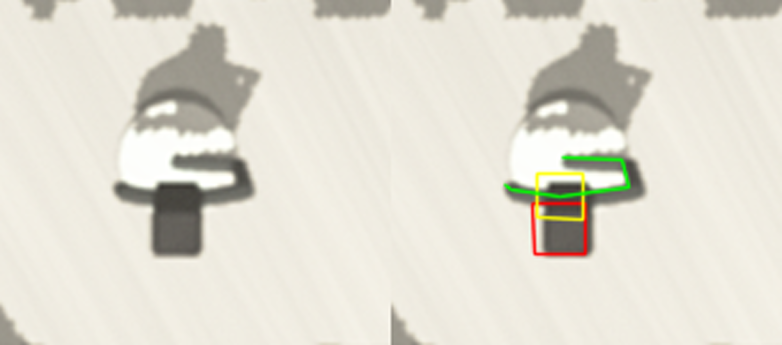

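View pics/e_s.png

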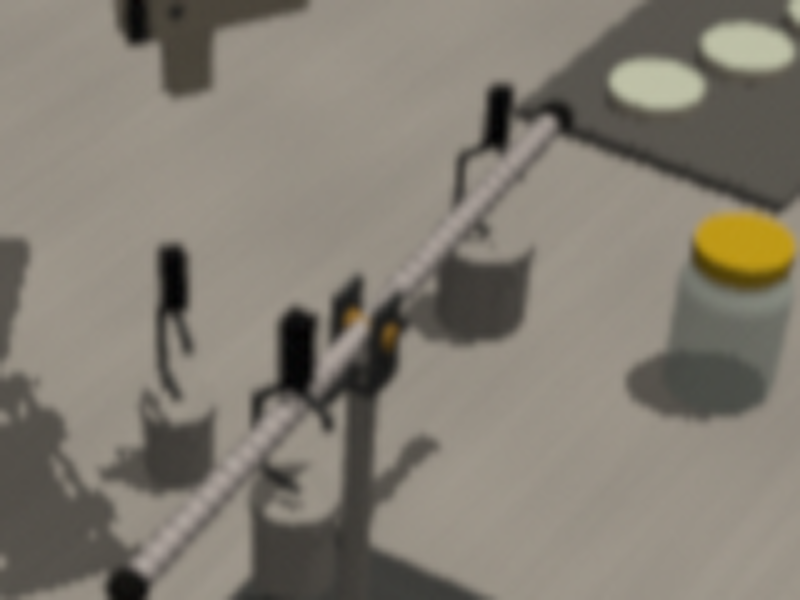

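View pics/e_t.png

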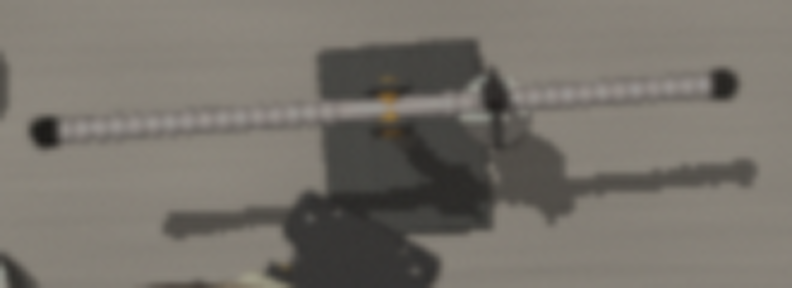

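```bash
cat >> h.py <<'E'
def ends(th): # th positive = +y end up ; returns +y end, -y end
    c,s_=np.cos(th)*.196,np.sin(th)*.196
    return np.array([[*(PIV-U*c),.21+s_],[*(PIV+U*c),.21-s_]])
def fit_tilt(s,pp,pm,off):
    # off: level-measured pixel residual (meas - model) for the two ends
    f=lambda th:((proj(s,ends(th[0]))+off-np.array([pp,pm]))).ravel()
    u=least_squares(f,[0.]); return u.x[0],u.fun
E
python3 - <<'E'
from h import *
s=cam("scene")
Z=lambda p:np.array([230+p[0]/5-.4,110+p[1]/5-.4])
lev=np.array([Z((557,139)),Z((125,561))]); off=lev-proj(s,ends(0)); print(off)
print(fit_tilt(s,Z((563,117)),Z((128,583)),off))
go(.4335,.058,.125,-119)
E
```

```text
[[ 0.66677328 -0.5805843 ]
 [ 0.23716996  0.22944202]]
(np.float64(0.07116234484666752), array([-0.7514943 ,  0.04052163, -0.18251753,  0.12703824]))
t 11.1 shift [-0.0006  0.0009  0.1518] turn [ 0.0002 -0.0006 -0.0002] tcp [0.4341 0.0571 0.2768] rot [ 1.7999e+02 -3.0000e-02 -1.1901e+02] w 0.0435 F [ 0.73 -0.66  0.15]
```

```bash
cat >> h.py <<'E'
L0=None
def tilt_img(s):
    """tilt from scene picture, by dark-blob ball centres at each end, relative to scene0"""
    out=[]
    ref=cv2.imread("pics/scene0.png")[:,:,::-1]
    res=[]
    for im in (ref,s["color"]):
        e=[]
        for k in (0,1):
            best=None
            up=cv2.resize(im,None,fx=8,fy=8,interpolation=cv2.INTER_CUBIC).astype(np.float32).sum(2) if k==0 else up
            # trial over tilt: mean darkness in disc minus ring
            e.append(up)
        ths=np.arange(-.26,.2601,.002); sc=[]
        for th in ths:
            pr=proj(s,ends(th)); sc.append(pr)
        res.append((up,ths,sc))
    return res
E
python3 - <<'E'
from h import *
s=cam("scene")
ref=cv2.imread("pics/scene0.png")[:,:,::-1]
# -y ball: template from ref around (255,222)
for nm,(cx,cy),h in (("-y",(254.6,221.8),5),("+y",(341,137.5),5)):
    T=cv2.resize(ref,None,fx=8,fy=8,interpolation=cv2.INTER_CUBIC)
    N=cv2.resize(s["color"],None,fx=8,fy=8,interpolation=cv2.INTER_CUBIC)
    x,y=int(cx*8),int(cy*8);H=h*8
    t=T[y-H:y+H,x-H:x+H]; m=np.zeros(t.shape[:2],np.uint8)
    cv2.circle(m,(H,H),H-8,1,-1); m=cv2.merge([m]*3)
    W=10*8; R=cv2.matchTemplate(N[y-H-W:y+H+W,x-H-W:x+H+W],t,cv2.TM_SQDIFF,mask=m)
    _,_,loc,_=cv2.minMaxLoc(R); print(nm,(loc[0]-W)/8,(loc[1]-W)/8, R.min())
p0=proj(s,ends(0))
for th in (.06,.07,.08,.09): print(th,(proj(s,ends(th))-p0).round(2).tolist())
E
python3 wt.py 6
```

```text
-y 0.5 5.125 647223.0
+y 0.625 -4.375 2.342503e+06
0.06 [[0.39, -3.68], [0.33, 3.84]]
0.07 [[0.44, -4.29], [0.41, 4.46]]
0.08 [[0.49, -4.89], [0.49, 5.06]]
0.09 [[0.54, -5.5], [0.57, 5.66]]
t 11.45 F [-0.013 -0.231  0.511] sd [0.432 0.469 0.324] M [ 0.056  0.077 -0.018] tq [ 1.0000e-02 -2.3104e+01  2.9602e+01  7.0660e+00 -5.3000e-02  9.0000e-03] w 0.04368793506743521 [0.4336 0.0572 0.277 ]
```

Call:
{"fn": "step_arm", "kwargs": {"increments": [[[-0.0005,0.0005,0.05],[0,0,0],0.5],[[-0.0005,0.0005,0.09],[0,0,0],0.5],[[-0.0005,0.0005,0.125],[0,0,0],0.5],[[-0.0005,0.0005,0.145],[0,0,0],0.5],[[-0.0005,0.0005,0.1515],[0,0,0],0.5],[[-0.0005,0.0005,0.1515],[0,0,0],0.8],[[-0.0005,0.0005,0.1515],[0,0,0],1],[[-0.0005,0.0005,0.1515],[0,0,0],1],[[-0.0005,0.0005,0.1515],[0,0,0],1],[[-0.0005,0.0005,0.1515],[0,0,0],1]]}}

```text
time_s: 12.45
tcp_pos: [0.4339, 0.0583, 0.1264]
eef_rot: [-179.9, 0.1, -119.0]
contact_force: [0.4, -0.3, 1.7]
gripper_width: 0.0139
```

Call:
{"fn": "step_arm", "kwargs": {"increments": [[[0,0,0],[0,0,0],1],[[0,0,0],[0,0,0],1],[[0,0,-0.005],[0,0,0],1],[[0,0,-0.013],[0,0,0],1],[[0,0,-0.02],[0,0,0],1],[[0,0,-0.02],[0,0,0],1],[[0,0,-0.02],[0,0,0],1]]}}

```text
time_s: 13.15
tcp_pos: [0.4332, 0.0581, 0.1457]
eef_rot: [-180.0, 0.0, -119.0]
contact_force: [0.4, -0.0, -2.1]
gripper_width: 0.0137
```

```bash
python3 wt.py 24
```

```text
t 14.35 F [ 0.072  0.022 -2.568] sd [0.453 0.676 0.59 ] M [0.038 0.068 0.003] tq [ 1.0000e-03 -2.8827e+01  2.5914e+01  6.3500e+00 -5.3000e-02 -0.0000e+00] w 0.013448316502603908 [0.4333 0.058  0.1456]
```

Call:
{"fn": "step_arm", "kwargs": {"increments": [[[0,0,0.01],[0,0,0],1],[[0,0,0.017],[0,0,0],1],[[0,0,0.02],[0,0,0],1],[[0,0,0.02],[0,0,0],1],[[0,0,0.02],[0,0,0],0.5],[[0,0,0.02],[0,0,0],0.5],[[0,0,0.01],[0,0,0],0.5],[[0,0,0.0],[0,0,0],0.5],[[0,0,0.0],[0,0,0],0.5],[[0,0,0.0],[0,0,0],0.5]]}}

```text
time_s: 15.35
tcp_pos: [0.4335, 0.0582, 0.146]
eef_rot: [-180.0, 0.1, -119.0]
contact_force: [-0.3, 0.5, -0.7]
gripper_width: 0.0436
```

```bash
python3 wt.py 12
python3 - <<'E'
from h import *
go(.4955,.299,.28,-90+31)
E
```

```text
t 15.95 F [ 0.089  0.054 -0.263] sd [0.455 0.533 0.466] M [ 0.05   0.07  -0.012] tq [ 2.0000e-03 -2.7913e+01  2.5017e+01  5.9720e+00 -5.4000e-02  0.0000e+00] w 0.04386266311528369 [0.4332 0.058  0.1455]
t 15.95 shift [-0.2409  0.0624 -0.1345] turn [ 1.0000e-04 -1.0000e-04 -1.0471e+00] tcp [0.4332 0.058  0.1455] rot [ 1.8000e+02 -1.0000e-02 -1.1899e+02] w 0.0439 F [0.03 1.16 0.45]
```

Call:
{"fn": "step_arm", "kwargs": {"increments": [[[0,0,-0.05],[0,0,0],0.5],[[0,0,-0.1],[0,0,-0.05],0.5],[[-0.03,0.01,-0.134],[0,0,-0.18],0.5],[[-0.07,0.02,-0.134],[0,0,-0.33],0.5],[[-0.11,0.03,-0.134],[0,0,-0.48],0.5],[[-0.15,0.04,-0.134],[0,0,-0.63],0.5],[[-0.19,0.05,-0.134],[0,0,-0.78],0.5],[[-0.225,0.06,-0.134],[0,0,-0.93],0.5],[[-0.241,0.062,-0.134],[0,0,-1.047],0.5],[[-0.241,0.062,-0.134],[0,0,-1.047],0.5]]}}

```text
time_s: 16.95
tcp_pos: [0.4962, 0.3008, 0.2783]
eef_rot: [179.9, -0.0, -58.7]
contact_force: [-0.2, -0.7, -0.1]
gripper_width: 0.0439
```

```bash
python3 wv.py w4 1 .4955 .299 31
python3 - <<'E'
import cv2
import numpy as np
a=cv2.imread('pics/w4.png')[190:340,310:480];b=cv2.imread('pics/w4_raw.png')[190:340,310:480]
cv2.imwrite('pics/w4z.png',cv2.resize(np.hstack([b,a]),None,fx=2.3,fy=2.3,interpolation=cv2.INTER_CUBIC))
E
```

```text
t 16.95 shift [0.0012 0.0015 0.0283] turn [ 0.0016 -0.0005  0.0046] tcp [0.4962 0.3008 0.2783] rot [ 1.7991e+02 -3.0000e-02 -5.8730e+01] w 0.0439 F [-0.18 -0.71 -0.11]
```

View pics/w4z.png

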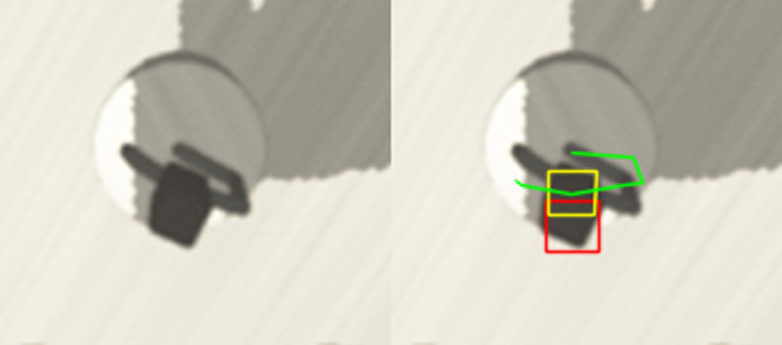

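```bash
cat > fitb.py <<'E'
from h import *
st=r.get_state();c=r.capture("wrist")
raw=cv2.resize(c["color"][:,:,::-1],(784,588),interpolation=cv2.INTER_CUBIC)
# fit from hand-read points in raw zoom (2.3, offset 310,190): block top far corners
Z=lambda p:(np.array(p)/2.3+[310,190])/1.4
obs={"tip":Z((127,152)),"stemtop":Z((243,205)),"lid":Z((176,149)),"corner":Z((238,190)),"btop":Z((180,217))}
def m(p):
    W=wire(p[:2],p[2]*100,True)
    return wproj(c,np.r_[W[[6,2,0,1]],[[p[0],p[1],.171]]],st)
f=lambda p:(m(p)-np.array(list(obs.values())))[:5].ravel()
u=least_squares(f,[.4955,.299,.06],loss='soft_l1');p=u.x;print(p[:2],p[2]*100,f(p).round(1))
cv2.polylines(raw,[(wproj(c,wire(p[:2],p[2]*100,True),st)*1.4).astype(np.int32)],False,(0,255,0),1,cv2.LINE_AA)
a=p[2]*100*np.pi/180;Rz=np.array([[np.cos(a),-np.sin(a)],[np.sin(a),np.cos(a)]])
for zz in (.171,.131):
    P=np.c_[np.array([[7,7],[7,-7],[-7,-7],[-7,7]])/1000.@Rz.T+p[:2],np.full(4,zz)]
    cv2.polylines(raw,[(wproj(c,P,st)*1.4).astype(np.int32)],True,(0,0,255),1,cv2.LINE_AA)
cv2.imwrite("pics/w5z.png",cv2.resize(raw[190:340,310:480],None,fx=3.5,fy=3.5,interpolation=cv2.INTER_CUBIC))
go(p[0],p[1],.135,-90+p[2]*100)
E
python3 fitb.py
```

```text
[0.49651169 0.29646923] 5.7711322708583355 [ 0.2 -0.1 -0.2  0.4  1.  -0.1 -1.  -4.  -0.   0.7]
t 17.05 shift [0.0024 0.0002 0.144 ] turn [ 0.0012 -0.0006  0.4387] tcp [0.4956 0.2988 0.279 ] rot [ 1.7993e+02 -2.0000e-02 -5.9100e+01] w 0.044 F [-0.29 -0.64  1.02]
```

View pics/w5z.png

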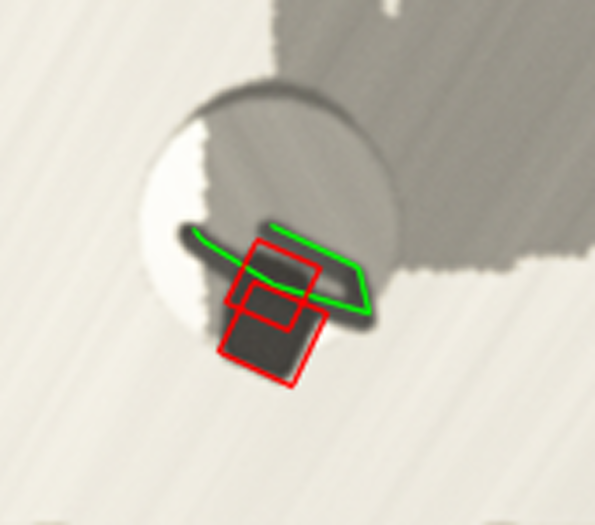

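Call:
{"fn": "step_arm", "kwargs": {"increments": [[[0.002,0,0.0],[0,0,0.14],0.5],[[0.002,0,0.03],[0,0,0.28],0.5],[[0.002,0,0.06],[0,0,0.42],0.5],[[0.002,0,0.1],[0,0,0.442],0.5],[[0.002,0,0.13],[0,0,0.442],0.5],[[0.002,0,0.144],[0,0,0.442],0.5],[[0.002,0,0.144],[0,0,0.442],0.8],[[0.002,0,0.144],[0,0,0.442],1],[[0.002,0,0.144],[0,0,0.442],1],[[0.002,0,0.144],[0,0,0.442],1]], "force": 30}}

```text
time_s: 18.05
tcp_pos: [0.4974, 0.2975, 0.137]
eef_rot: [-179.9, 0.1, -84.4]
contact_force: [-0.6, 0.6, 0.7]
gripper_width: 0.017
```

Call:
{"fn": "step_arm", "kwargs": {"increments": [[[0,0,0],[0,0,0],1],[[0,0,0],[0,0,0],1],[[0,0,0],[0,0,0],1]]}}

```text
time_s: 18.35
tcp_pos: [0.4974, 0.2976, 0.1367]
eef_rot: [-179.9, 0.1, -84.3]
contact_force: [-0.6, -1.2, 6.3]
gripper_width: 0.0137
```

Call:
{"fn": "step_arm", "kwargs": {"increments": [[[0,0,-0.005],[0,0,0],1],[[0,0,-0.015],[0,0,0],1],[[0,0,-0.03],[0,0,0],1],[[0,0,-0.04],[0,0,0],1],[[0,0,-0.04],[0,0,0],1],[[0,0,-0.04],[0,0,0],1]]}}

```text
time_s: 18.95
tcp_pos: [0.4967, 0.2971, 0.1755]
eef_rot: [180.0, 0.0, -84.3]
contact_force: [0.6, 0.4, -2.8]
gripper_width: 0.0139
```

```bash
python3 wt.py 24
python3 - <<'E'
from h import *
p=tgt(-.1,.095); print(p); go(*p,.2533,-87.2)
E
```

```text
t 20.15 F [-0.037 -0.058 -3.015] sd [0.461 0.603 0.473] M [ 0.029  0.114 -0.008] tq [ 1.0000e-03 -4.8295e+01  2.8202e+01  6.9360e+00 -3.0000e-02 -1.0000e-03] w 0.013789007976365009 [0.4969 0.2972 0.1756]
[0.49322342 0.10533927]
t 20.15 shift [ 0.1905  0.0226 -0.0777] turn [-0.      0.      0.0501] tcp [0.4969 0.2972 0.1756] rot [-180.      0.    -84.33] w 0.0138 F [-0.81  0.22 -3.02]
```

Run:
```python
from h import *
p=tgt(-.1395,.095); print(p); go(*p,.2655,-87.2)
p=tgt(-.1395,0); print(p)
```

```text
[0.49129187 0.14479187]
t 20.15 shift [ 0.1511  0.0206 -0.0899] turn [-0.      0.      0.0501] tcp [0.4969 0.2972 0.1756] rot [-180.      0.    -84.33] w 0.0138 F [-0.81  0.22 -3.02]
[0.58617845 0.1494326 ]
```

Call:
{"fn": "step_arm", "kwargs": {"increments": [[[0,0,-0.025],[0,0,0.0],1],[[0.005,0.002,-0.06],[0,0,0.01],1],[[0.025,0.005,-0.09],[0,0,0.02],1],[[0.05,0.008,-0.09],[0,0,0.03],1],[[0.08,0.012,-0.09],[0,0,0.04],1],[[0.11,0.016,-0.09],[0,0,0.05],1],[[0.135,0.02,-0.09],[0,0,0.05],1],[[0.147,0.0206,-0.09],[0,0,0.05],1],[[0.151,0.0206,-0.09],[0,0,0.05],1],[[0.151,0.0206,-0.09],[0,0,0.05],1]]}}

```text
time_s: 21.15
tcp_pos: [0.4916, 0.1449, 0.2657]
eef_rot: [-180.0, 0.0, -87.2]
contact_force: [1.1, 0.3, -2.8]
gripper_width: 0.0137
```

Run:
```python
from h import *
go(*tgt(-.1395,0),.2655,-87.2)
st=r.get_state();w=cam("wrist");s=cam("scene")
im=cv2.resize(w["color"][:,:,::-1],(784,588))
th=.076
for d in np.arange(-.18,.181,.02):
    P=[[*(tgt(d*np.cos(th))),.21-d*np.sin(th)]]
    p=wproj(w,P,st)[0]
    if abs(p).max()<2000: cv2.circle(im,tuple(int(v) for v in p*1.4),3,(0,0,255),-1)
cv2.imwrite("pics/g_w.png",im); crop(s,230,100,160,120,5,"g_s")
```

```text
t 21.15 shift [ 0.     -0.0947  0.0002] turn [-0.0004  0.0003 -0.0005] tcp [0.4916 0.1449 0.2657] rot [-1.7998e+02  2.0000e-02 -8.7230e+01] w 0.0137 F [ 1.11  0.29 -2.75]
```

View pics/g_s.png

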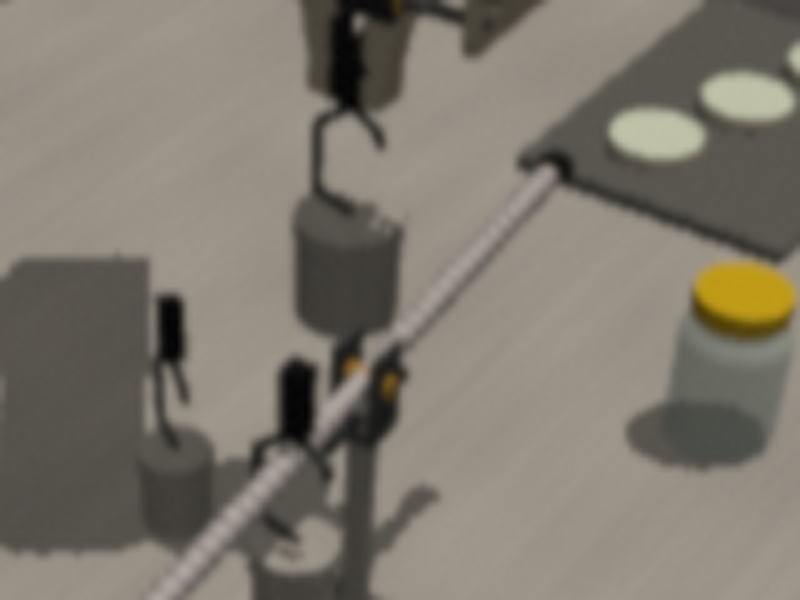

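View pics/g_w.png

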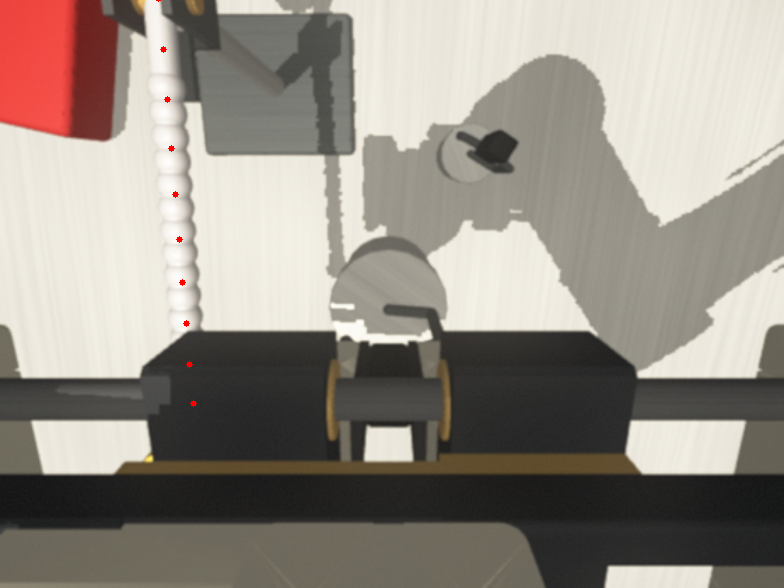

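Call:
{"fn": "step_arm", "kwargs": {"increments": [[[0,-0.015,0],[0,0,0],1.0],[[0,-0.03,0],[0,0,0],1.0],[[0,-0.045,0],[0,0,0],1.0],[[0,-0.06,0],[0,0,0],1.0],[[0,-0.075,0],[0,0,0],1.0],[[0,-0.087,0],[0,0,0],1.0],[[0,-0.093,0],[0,0,0],1.0],[[0,-0.095,0],[0,0,0],1.0],[[0,-0.095,0],[0,0,0],1.0]]}}

```text
time_s: 22.15
tcp_pos: [0.5862, 0.1495, 0.2653]
eef_rot: [180.0, -0.0, -87.2]
contact_force: [-0.8, -1.2, -3.2]
gripper_width: 0.014
```

Call:
{"fn": "step_arm", "kwargs": {"increments": [[[0,0,0.01],[0,0,0],1.0],[[0,0,0.018],[0,0,0],1.0],[[0,0,0.024],[0,0,0],1.0],[[0,0,0.028],[0,0,0],1.0],[[0,0,0.031],[0,0,0],1.0],[[0,0,0.034],[0,0,0],1.0],[[0,0,0.037],[0,0,0],1.0],[[0,0,0.04],[0,0,0],1.0],[[0,0,0.042],[0,0,0],1.0],[[0,0,0.044],[0,0,0],1.0]]}}

```text
time_s: 23.15
tcp_pos: [0.5862, 0.1499, 0.2215]
eef_rot: [-180.0, 0.0, -87.2]
contact_force: [-0.9, 2.8, -1.4]
gripper_width: 0.0135
```

```bash
python3 wt.py 3
python3 - <<'E'
from h import *
go(*tgt(-.1395,0),.2655,-87.2)
s=cam("scene");crop(s,230,100,160,120,5,"h_s");t=cam("top");crop(t,160,170,160,120,5,"h_t")
E
```

```text
t 23.3 F [-0.76   2.813 -1.62 ] sd [0.494 0.436 0.322] M [1.211e+00 5.210e-01 1.000e-03] tq [-1.9770e+00 -5.0074e+01  2.8993e+01  8.2360e+00 -3.3100e-01  3.0000e-03] w 0.01386464410699637 [0.5862 0.1498 0.2215]
t 23.3 shift [ 0.0004  0.0001 -0.044 ] turn [-0.0001  0.0003  0.0003] tcp [0.5862 0.1498 0.2215] rot [-1.7999e+02  2.0000e-02 -8.7180e+01] w 0.0139 F [-1.09  2.68 -2.06]
```

View pics/h_s.png

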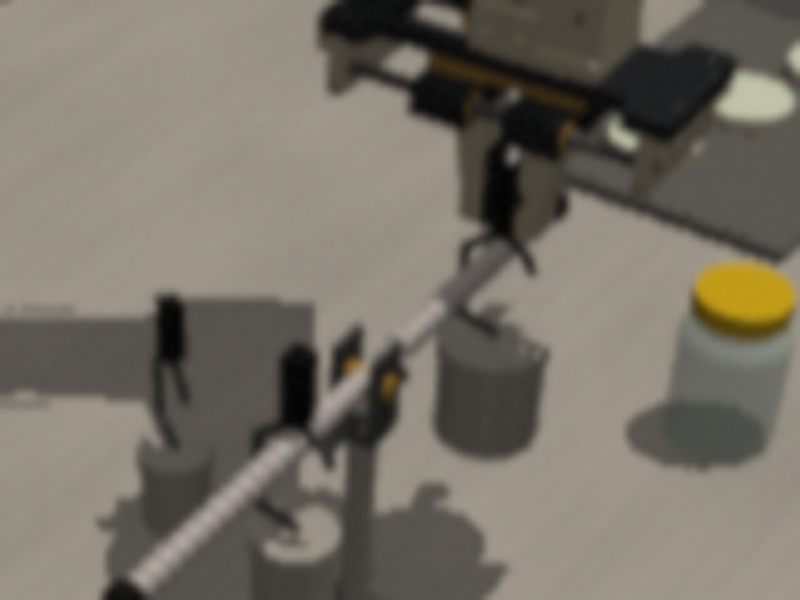

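Call:
{"fn": "step_arm", "kwargs": {"increments": [[[-0.0015,0,0.002],[0,0,0],1.0],[[-0.0015,0,0.004],[0,0,0],1.0],[[-0.0015,0,0.006],[0,0,0],1.0],[[-0.0015,0,0.008],[0,0,0],1.0],[[-0.001,0,0.01],[0,0,0],1.0],[[-0.001,0,0.012],[0,0,0],1.0],[[-0.001,0,0.014],[0,0,0],1.0]]}}

```text
time_s: 24.1
tcp_pos: [0.5862, 0.1502, 0.2075]
eef_rot: [180.0, -0.0, -87.2]
contact_force: [-0.1, -2.2, 0.6]
gripper_width: 0.0138
```

```bash
python3 wt.py 3
```

```text
t 24.25 F [ 0.356 -1.524 -0.904] sd [0.409 0.211 0.571] M [-0.635  0.026  0.006] tq [ 9.9600e-01 -4.9826e+01  2.9019e+01  6.4020e+00  2.7200e-01 -2.0000e-03] w 0.013830893379765043 [0.5861 0.1503 0.2074]
```

Call:
{"fn": "step_arm", "kwargs": {"increments": [[[0.0005,0,0.002],[0,0,0],1.0],[[0.001,0,0.004],[0,0,0],1.0],[[0.001,0,0.006],[0,0,0],1.0],[[0.001,0,0.0075],[0,0,0],1.0],[[0.001,0,0.0075],[0,0,0],1.0]]}}

```text
time_s: 24.75
tcp_pos: [0.5862, 0.1494, 0.1998]
eef_rot: [180.0, -0.0, -87.2]
contact_force: [-1.0, -0.5, -0.3]
gripper_width: 0.014
```

```bash
python3 wt.py 5;  python3 - <<'E'
from h import *
s=cam("scene");crop(s,230,100,160,120,5,"i_s");t=cam("top");crop(t,160,170,160,120,5,"i_t")
E
```

```text
t 25.0 F [-0.187 -1.954  0.106] sd [0.296 0.565 0.337] M [-0.581  0.278  0.028] tq [ 8.2700e-01 -4.9228e+01  2.8606e+01  6.3830e+00  4.7200e-01 -3.0000e-03] w 0.013945364159888554 [0.5862 0.1495 0.2002]
```

View pics/i_s.png

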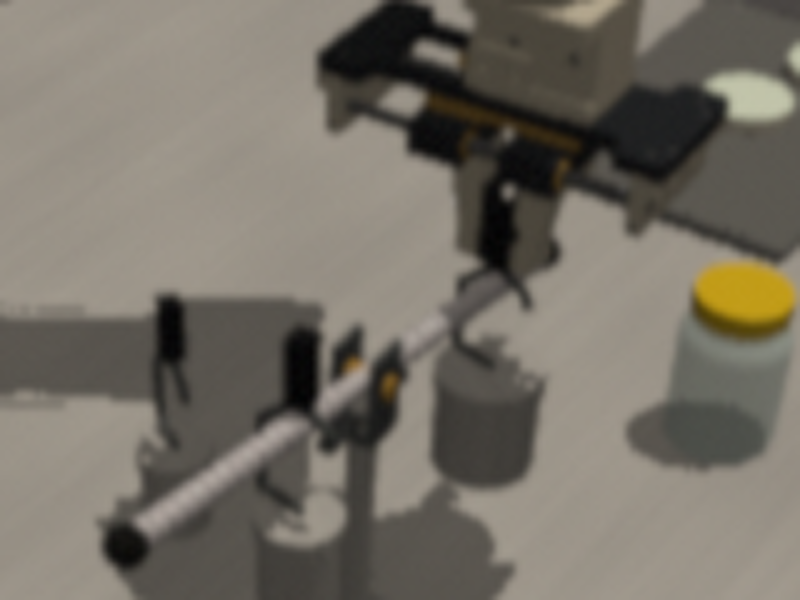

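Call:
{"fn": "step_arm", "kwargs": {"increments": [[[0.001,0,0.0],[0,0,0],1.0],[[0.002,0,0.001],[0,0,0],1.0],[[0.002,0,0.002],[0,0,0],1.0],[[0.002,0,0.002],[0,0,0],1.0],[[0.002,0,0.002],[0,0,0],1.0]]}}

```text
time_s: 25.6
tcp_pos: [0.5863, 0.1486, 0.1979]
eef_rot: [-180.0, 0.1, -87.2]
contact_force: [-1.9, 6.1, -1.4]
gripper_width: 0.0141
```

```bash
python3 wt.py 5
```

```text
t 25.85 F [-1.7    5.308 -0.465] sd [0.597 0.394 0.319] M [2.147 0.727 0.005] tq [-3.4210e+00 -4.9826e+01  2.7363e+01  8.5740e+00 -5.9300e-01  5.0000e-03] w 0.013827793179116019 [0.5863 0.1486 0.198 ]
```

Call:
{"fn": "step_arm", "kwargs": {"increments": [[[-0.0007,0,0.0],[0,0,0],1.0],[[-0.0007,0,0.0],[0,0,0],1.0],[[-0.0007,0,0.0],[0,0,0],1.0]]}}

```text
time_s: 26.15
tcp_pos: [0.5863, 0.1487, 0.1981]
eef_rot: [-180.0, 0.0, -87.2]
contact_force: [-1.0, 4.6, -1.2]
gripper_width: 0.0137
```

```bash
python3 wt.py 4
```

```text
t 26.35 F [-1.448  5.691 -0.604] sd [0.591 0.615 0.51 ] M [ 2.035  0.653 -0.017] tq [-3.2210e+00 -4.9778e+01  2.7291e+01  8.4320e+00 -6.1800e-01  5.0000e-03] w 0.01403935859607184 [0.5863 0.1487 0.198 ]
```

Call:
{"fn": "step_arm", "kwargs": {"increments": [[[-0.0008,0,0.0],[0,0,0],1.0],[[-0.0015,0,0.0],[0,0,0],1.0],[[-0.0015,0,0.0],[0,0,0],1.0]]}}

```text
time_s: 26.65
tcp_pos: [0.5862, 0.1491, 0.1982]
eef_rot: [180.0, -0.1, -87.2]
contact_force: [0.2, -0.3, 0.8]
gripper_width: 0.0138
```

```bash
python3 wt.py 4
```

```text
t 26.85 F [ 0.473 -1.586  0.616] sd [0.406 0.372 0.134] M [-0.485  0.136  0.005] tq [ 7.9500e-01 -4.9244e+01  2.8267e+01  6.3010e+00  2.9200e-01 -7.0000e-03] w 0.013904335075916421 [0.5862 0.1492 0.1982]
```

Call:
{"fn": "step_arm", "kwargs": {"increments": [[[0,0,-0.0005],[0,0,0],0.9],[[0,0,-0.0005],[0,0,0],0.8],[[0,0,-0.0005],[0,0,0],0.7],[[0,0,-0.0005],[0,0,0],0.6],[[0,0,-0.0005],[0,0,0],0.5],[[0,0,-0.0005],[0,0,0],0.5],[[0,0,-0.0005],[0,0,0],0.5]]}}

```text
time_s: 27.55
tcp_pos: [0.5862, 0.1498, 0.1985]
eef_rot: [-180.0, 0.0, -87.2]
contact_force: [0.3, -1.0, -0.4]
gripper_width: 0.0432
```

Run:
```python
from h import *
go(.4335,.058,.28,-119)
s=cam("scene");crop(s,230,100,160,120,5,"j_s");t=cam("top");crop(t,160,170,160,120,5,"j_t")
```

```text
t 27.55 shift [ 0.0842  0.157  -0.0815] turn [-0.000e+00  1.000e-04  5.552e-01] tcp [0.5862 0.1498 0.1985] rot [-180.      0.    -87.19] w 0.0432 F [ 0.34 -1.   -0.36]
```

View pics/j_s.png

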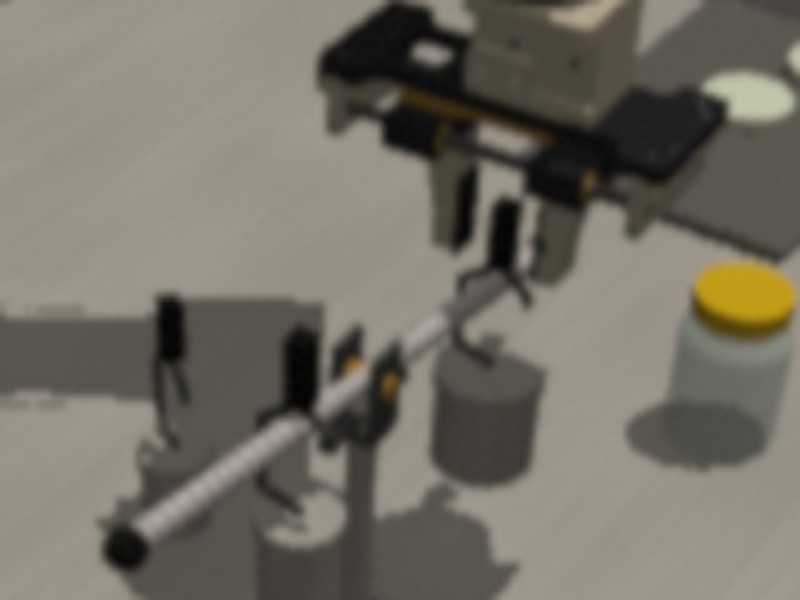

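Call:
{"fn": "step_arm", "kwargs": {"increments": [[[0,0,-0.02],[0,0,0],0.5],[[0,0,-0.055],[0,0,0],0.5],[[0.01,0.02,-0.085],[0,0,0.06],0.5],[[0.03,0.055,-0.09],[0,0,0.18],0.5],[[0.05,0.09,-0.09],[0,0,0.32],0.5],[[0.07,0.13,-0.085],[0,0,0.45],0.5],[[0.084,0.157,-0.081],[0,0,0.555],0.5],[[0.084,0.157,-0.081],[0,0,0.555],0.5],[[0.084,0.157,-0.081],[0,0,0.555],0.5]]}}

```text
time_s: 28.55
tcp_pos: [0.4334, 0.058, 0.2803]
eef_rot: [-179.9, 0.1, -118.9]
contact_force: [-0.2, 0.3, 0.1]
gripper_width: 0.0435
```

```bash
cat >> h.py <<'E'
def tiltm(s):
    ref=cv2.imread("pics/scene0.png")[:,:,::-1]; o=[]
    T=cv2.resize(ref,None,fx=8,fy=8,interpolation=cv2.INTER_CUBIC);N=cv2.resize(s["color"],None,fx=8,fy=8,interpolation=cv2.INTER_CUBIC)
    ths=np.arange(-.27,.271,.001); H=40
    for k,(cx,cy) in ((1,(254.6,221.8)),(0,(341,137.5))):
        x,y=int(cx*8),int(cy*8); t=T[y-H:y+H,x-H:x+H]; m=np.zeros(t.shape[:2],np.uint8); cv2.circle(m,(H,H),H-8,1,-1); m=cv2.merge([m]*3)
        Wx,Wy=40,150; R=cv2.matchTemplate(N[y-H-Wy:y+H+Wy,x-H-Wx:x+H+Wx],t,cv2.TM_SQDIFF,mask=m)
        # restrict to arc
        best=[]
        for th in ths:
            dl=(proj(s,ends(th))-proj(s,ends(0)))[k]*8; xi,yi=int(round(dl[0]))+Wx,int(round(dl[1]))+Wy
            best.append(R[yi-4:yi+5,xi-4:xi+5].min() if 4<=yi<R.shape[0]-5 and 4<=xi<R.shape[1]-5 else 1e12)
        # centre via free min within arc window
        _,_,loc,_=cv2.minMaxLoc(R); dy=(loc[1]-Wy)/8
        dys=np.array([(proj(s,ends(th))-proj(s,ends(0)))[k,1] for th in ths])
        o.append((("+y","-y")[k],round(float(ths[np.argmin(best)]),3),"free",round(float(ths[np.argmin(abs(dys-dy))]),3),(loc[0]-Wx)/8))
    return o
E
python3 - <<'E'
from h import *
s=cam("scene");print(tiltm(s));crop(s,230,100,160,120,5,"k_s");t=cam("top");crop(t,160,170,160,120,5,"k_t")
go(.4335,.058,.125,-119)
E
```

```text
[('-y', -0.19, 'free', -0.184, -0.125), ('+y', 0.047, 'free', 0.065, -3.625)]
t 28.65 shift [0.0008 0.0003 0.1548] turn [-0.0004  0.0005  0.0012] tcp [0.4341 0.0585 0.2798] rot [-1.7998e+02  3.0000e-02 -1.1893e+02] w 0.0436 F [ 1.1  -0.56  0.17]
```

View pics/k_s.png

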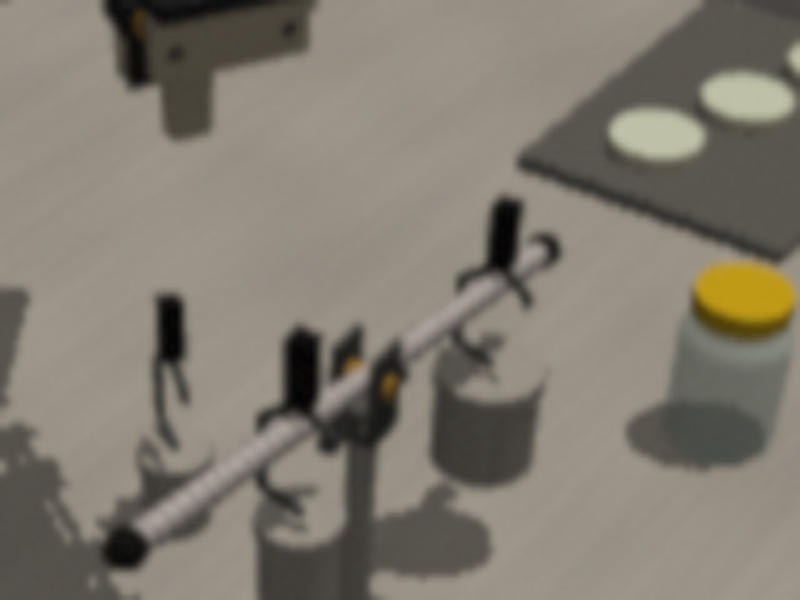

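View pics/k_t.png

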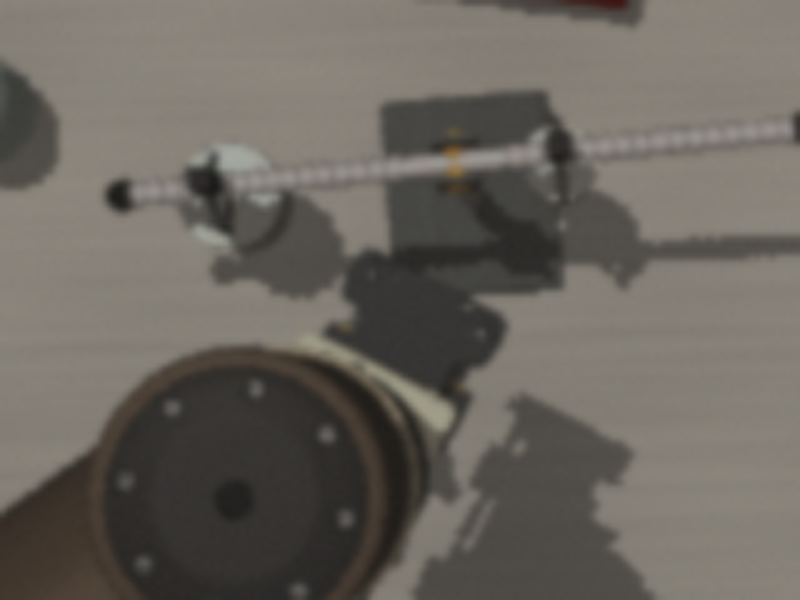

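Call:
{"fn": "step_arm", "kwargs": {"increments": [[[0.0005,0.0003,0.05],[0,0,0],0.5],[[0.0005,0.0003,0.09],[0,0,0],0.5],[[0.0005,0.0003,0.125],[0,0,0],0.5],[[0.0005,0.0003,0.145],[0,0,0],0.5],[[0.0005,0.0003,0.1545],[0,0,0],0.6],[[0.0005,0.0003,0.1545],[0,0,0],0.8],[[0.0005,0.0003,0.1545],[0,0,0],1],[[0.0005,0.0003,0.1545],[0,0,0],1],[[0.0005,0.0003,0.1545],[0,0,0],1],[[0.0005,0.0003,0.1545],[0,0,0],1]], "force": 25}}

```text
time_s: 29.65
tcp_pos: [0.4338, 0.0583, 0.1261]
eef_rot: [-179.9, 0.1, -119.0]
contact_force: [-0.6, 0.6, 4.3]
gripper_width: 0.0138
```

Call:
{"fn": "step_arm", "kwargs": {"increments": [[[0,0,0],[0,0,0],1],[[0,0,0],[0,0,0],1],[[0,0,-0.01],[0,0,0],1],[[0,0,-0.03],[0,0,0],1],[[0,0,-0.06],[0,0,0],1],[[0,0,-0.09],[0,0,0],1],[[0,0,-0.12],[0,0,0],1],[[0,0,-0.145],[0,0,0],1],[[0,0,-0.15],[0,0,0],1],[[0,0,-0.15],[0,0,0],1]]}}

```text
time_s: 30.65
tcp_pos: [0.4327, 0.0579, 0.2754]
eef_rot: [-180.0, 0.1, -119.0]
contact_force: [0.4, -0.1, -3.2]
gripper_width: 0.014
```

```bash
python3 wt.py 30
python3 - <<'E'
from h import *
p=tgt(.118,.095); print(p); go(*p,.276,-87.2)
E
```

```text
t 32.15 F [-0.05  -0.012 -2.65 ] sd [0.599 0.549 0.488] M [0.039 0.06  0.   ] tq [-1.0000e-03 -2.4119e+01  3.0703e+01  7.5210e+00 -6.0000e-02 -0.0000e+00] w 0.013655400391125401 [0.433  0.0578 0.2751]
[ 0.50388362 -0.11239913]
t 32.15 shift [ 0.1146 -0.1445 -0.0009] turn [-0.     -0.     -0.5548] tcp [0.433  0.0578 0.2751] rot [-180.     -0.   -118.99] w 0.0137 F [ 0.13 -0.85 -3.25]
```

Run:
```python
from h import *
p=tgt(.107,.095); print(p); go(*p,.2745,-87.2)
```

```text
[ 0.50334572 -0.10141233]
t 32.15 shift [ 0.1052 -0.1387  0.0006] turn [-0.     -0.     -0.5548] tcp [0.433  0.0578 0.2751] rot [-180.     -0.   -118.99] w 0.0137 F [ 0.13 -0.85 -3.25]
```

Call:
{"fn": "step_arm", "kwargs": {"increments": [[[0.01,-0.013,0],[0,0,-0.04],1],[[0.025,-0.033,0],[0,0,-0.12],1],[[0.045,-0.058,0],[0,0,-0.22],1],[[0.065,-0.083,0],[0,0,-0.33],1],[[0.08,-0.108,0],[0,0,-0.43],1],[[0.095,-0.128,0],[0,0,-0.52],1],[[0.103,-0.137,0],[0,0,-0.555],1],[[0.105,-0.1387,0],[0,0,-0.555],1],[[0.105,-0.1387,0],[0,0,-0.555],1]]}}

```text
time_s: 33.05
tcp_pos: [0.5033, -0.1015, 0.2747]
eef_rot: [180.0, 0.0, -87.3]
contact_force: [0.2, -0.5, -1.5]
gripper_width: 0.0136
```

Run:
```python
from h import *
go(*tgt(.107,0),.2745,-87.2)
st=r.get_state();w=cam("wrist");s=cam("scene")
print(tiltm(s))
im=cv2.resize(w["color"][:,:,::-1],(784,588))
th=-.19
for d in np.arange(-.18,.181,.02):
    P=[[*(tgt(d*np.cos(th))),.21-d*np.sin(th)]]
    p=wproj(w,P,st)[0]
    if abs(p).max()<2000: cv2.circle(im,tuple(int(v) for v in p*1.4),3,(0,0,255),-1)
cv2.imwrite("pics/l_w.png",im); crop(s,220,100,160,120,5,"l_s")
```

```text
t 33.05 shift [-0.0002 -0.0951  0.0002] turn [ 0.0007  0.0001 -0.0019] tcp [ 0.5033 -0.1015  0.2747] rot [179.96   0.   -87.31] w 0.0136 F [ 0.15 -0.54 -1.51]
[('-y', -0.18, 'free', -0.184, -0.375), ('+y', 0.047, 'free', 0.039, 1.125)]
```

View pics/l_s.png

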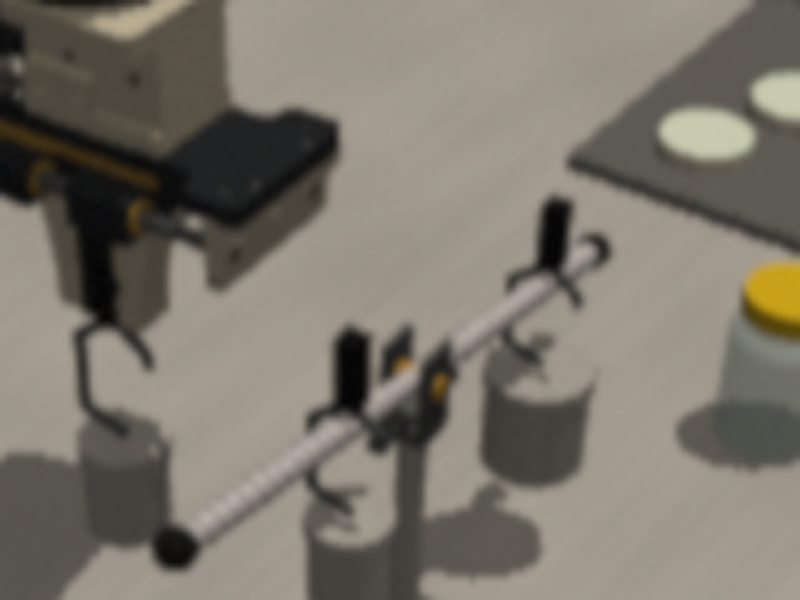

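View pics/l_w.png

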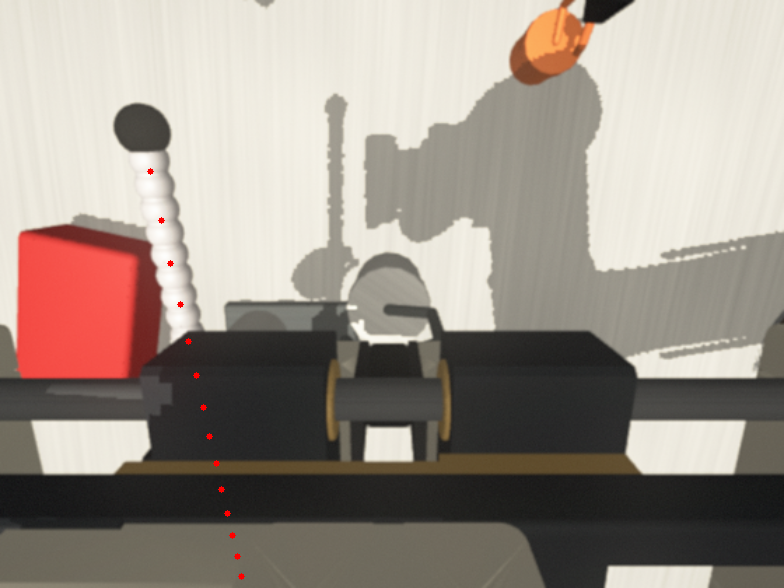

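Call:
{"fn": "step_arm", "kwargs": {"increments": [[[0,-0.015,0],[0,0,0],1.0],[[0,-0.03,0],[0,0,0],1.0],[[0,-0.045,0],[0,0,0],1.0],[[0,-0.06,0],[0,0,0],1.0],[[0,-0.075,0],[0,0,0],1.0],[[0,-0.087,0],[0,0,0],1.0],[[0,-0.093,0],[0,0,0],1.0],[[0,-0.0955,0],[0,0,0],1.0],[[0,-0.0955,0],[0,0,0],1.0]]}}

```text
time_s: 34.05
tcp_pos: [0.5988, -0.0966, 0.2748]
eef_rot: [180.0, -0.0, -87.2]
contact_force: [-1.5, 0.4, -1.6]
gripper_width: 0.0142
```

Call:
{"fn": "step_arm", "kwargs": {"increments": [[[0,0,0.01],[0,0,0],1.0],[[0,0,0.018],[0,0,0],1.0],[[0,0,0.024],[0,0,0],1.0],[[0,0,0.028],[0,0,0],1.0],[[0,0,0.03],[0,0,0],1.0],[[0,0,0.032],[0,0,0],1.0],[[0,0,0.034],[0,0,0],1.0]]}}

```text
time_s: 34.75
tcp_pos: [0.5989, -0.0967, 0.2413]
eef_rot: [-180.0, -0.0, -87.2]
contact_force: [-0.5, -0.7, -2.2]
gripper_width: 0.0138
```

```bash
python3 wt.py 4
python3 - <<'E'
from h import *
go(*tgt(.11,0),.2247,-87.2)
s=cam("scene");crop(s,220,100,160,120,5,"m_s")
E
```

```text
t 34.95 F [-0.372 -0.792 -2.252] sd [0.385 0.569 0.372] M [-0.128  0.223  0.026] tq [ 2.6200e-01 -4.9929e+01  3.0359e+01  7.2670e+00  1.8100e-01 -1.0000e-03] w 0.013986398964254592 [ 0.5988 -0.0966  0.2412]
t 34.95 shift [0.0031 0.0006 0.0165] turn [-0.0001 -0.0001  0.0001] tcp [ 0.5988 -0.0966  0.2412] rot [-179.99   -0.    -87.19] w 0.014 F [-1.04 -1.08 -1.76]
```

View pics/m_s.png

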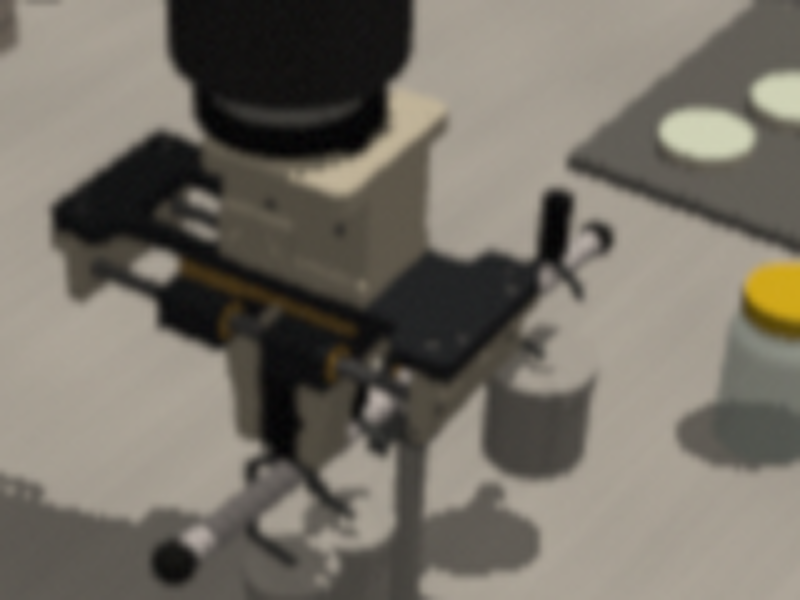

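Call:
{"fn": "step_arm", "kwargs": {"increments": [[[0.0003,0,0.002],[0,0,0],1.0],[[0.0007,0,0.004],[0,0,0],1.0],[[0.001,0,0.006],[0,0,0],1.0],[[0.0013,0,0.008],[0,0,0],1.0],[[0.0017,0,0.01],[0,0,0],1.0],[[0.002,0,0.012],[0,0,0],1.0],[[0.002,0,0.012],[0,0,0],1.0]]}}

```text
time_s: 35.7
tcp_pos: [0.5989, -0.0985, 0.2288]
eef_rot: [180.0, 0.0, -87.2]
contact_force: [0.4, 0.4, 0.2]
gripper_width: 0.0139
```

```bash
python3 wt.py 4
```

```text
t 35.9 F [-0.413  0.248  0.248] sd [0.566 0.471 0.276] M [0.058 0.385 0.003] tq [-1.5000e-02 -4.9081e+01  2.9358e+01  7.0780e+00  2.9600e-01  2.0000e-03] w 0.013576277657661208 [ 0.5989 -0.0985  0.2291]
```

Call:
{"fn": "step_arm", "kwargs": {"increments": [[[0.0,0,0.001],[0,0,0],1.0],[[0.0,0,0.002],[0,0,0],1.0],[[0.0,0,0.002],[0,0,0],1.0]]}}

```text
time_s: 36.2
tcp_pos: [0.5989, -0.0986, 0.227]
eef_rot: [-180.0, -0.0, -87.2]
contact_force: [-0.8, -0.4, -1.2]
gripper_width: 0.0138
```

```bash
python3 wt.py 5
python3 - <<'E'
from h import *
s=cam("scene");crop(s,220,100,160,120,5,"n_s");print(tiltm(s))
E
```

```text
t 36.45 F [-0.186 -0.914 -0.216] sd [0.335 0.509 0.425] M [-0.206  0.311 -0.009] tq [  0.41  -49.047  29.179   6.749   0.253  -0.   ] w 0.013961658563875238 [ 0.599  -0.0986  0.2271]
[('-y', -0.026, 'free', -0.019, -0.625), ('+y', -0.015, 'free', -0.006, 0.0)]
```

View pics/n_s.png

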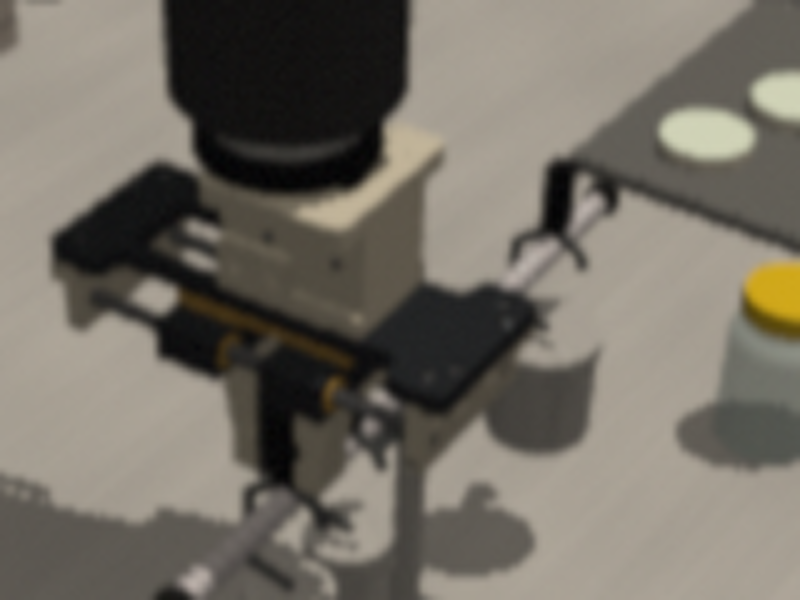

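Call:
{"fn": "step_arm", "kwargs": {"increments": [[[0.0,0,0.0005],[0,0,0],0.9],[[0.0,0,0.0005],[0,0,0],0.8],[[0.0,0,0.0005],[0,0,0],0.7],[[0.0,0,0.0005],[0,0,0],0.6],[[0.0,0,0.0005],[0,0,0],0.5],[[0.0,0,0.0005],[0,0,0],0.5],[[0,0,-0.02],[0,0,0],0.5],[[0,0,-0.05],[0,0,0],0.5],[[0,0.01,-0.08],[0,0,0],0.5],[[0,0.03,-0.1],[0,0,0],0.5]]}}

```text
time_s: 37.5
tcp_pos: [0.5698, -0.1001, 0.3287]
eef_rot: [-179.9, -0.0, -87.2]
contact_force: [0.5, -0.1, 0.6]
gripper_width: 0.0437
```

Call:
{"fn": "step_arm", "kwargs": {"increments": [[[0.0,0.04,0],[0,0,0],0.5],[[0,0.08,0],[0,0,0],0.5],[[0,0.12,0],[0,0,0],0.5],[[0,0.15,0],[0,0,0],0.5],[[0,0.15,0],[0,0,0],0.5]]}}

```text
time_s: 38.0
tcp_pos: [0.4162, -0.1077, 0.3283]
eef_rot: [-179.8, 0.0, -87.2]
contact_force: [1.3, 0.3, 0.2]
gripper_width: 0.0435
```

Run:
```python
from h import *
for i in range(14): s=cam("scene")
print(r.get_state()["time_s"],r.get_state()["tcp_pos"])
crop(s,220,100,160,120,5,"o_s");print(tiltm(s));t=cam("top");crop(t,160,160,170,70,4.7,"o_t")
```

```text
38.7 [ 0.41919862 -0.10735431  0.32689375]
[('-y', -0.01, 'free', -0.002, 0.0), ('+y', -0.009, 'free', 0.0, 0.0)]
```

View pics/o_s.png

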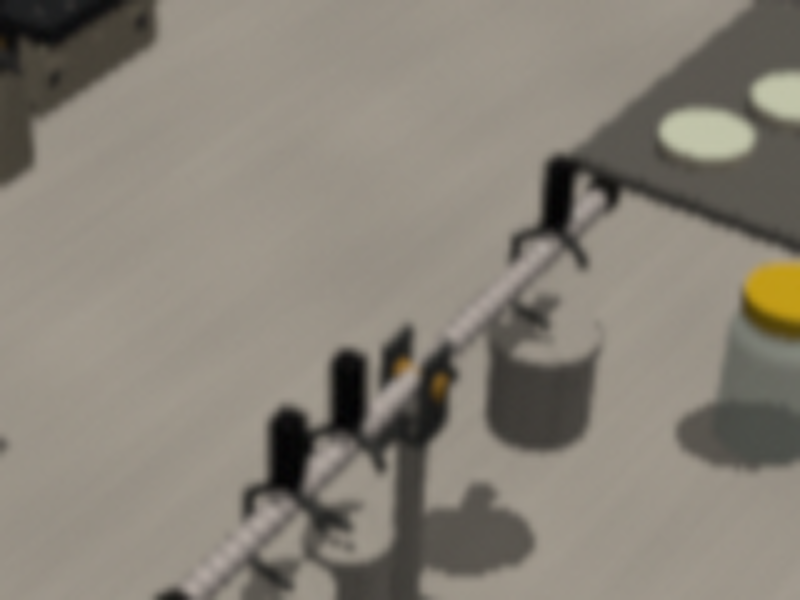

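View pics/o_t.png

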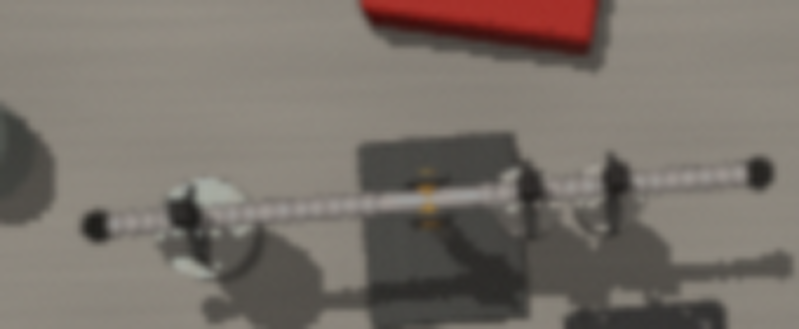

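Run:
```python
from h import *
a=cam("scene")["color"].astype(int)
for i in range(10): b=cam("scene")
print(tiltm(b)); d=abs(b["color"].astype(int)-a)[100:260,230:400]; print("motion diff",d.mean(),d.max())
ref=cv2.imread("pics/scene0.png")[:,:,::-1]
def g(im,x,y): return cv2.resize(im[y:y+24,x:x+24,::-1],(300,300),interpolation=cv2.INTER_CUBIC)
cv2.imwrite("pics/p.png",np.vstack([np.hstack([g(im,243,210),g(im,329,126)]) for im in (ref,b["color"])]))
```

```text
[('-y', -0.01, 'free', -0.002, 0.0), ('+y', -0.009, 'free', 0.0, 0.0)]
motion diff 0.5073529411764706 13
```

View pics/p.png

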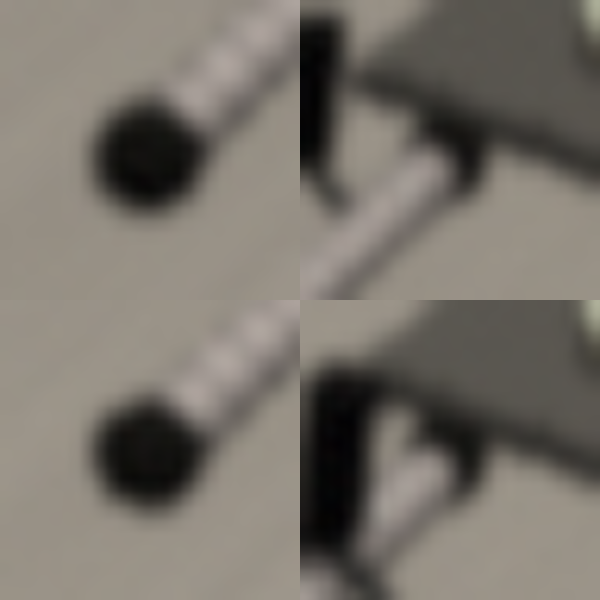

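The ball ends sit at the same pixels as in the unloaded picture: (148,156) then (150,155) in the enlarged crop, a tilt below about 0.003 rad. Nothing in the picture is moving.

```bash
python3 -c "
from plant import r
print(r.close_job())"
```

```text
the job is handed in; nothing more can be done
None
```

All three tins hang on the bar, which looked level in my last check. I handed the job in at about 39 s; the hand-in gives no verdict.

| Order | Tin | Side | Distance out | Estimated weight |
|---|---|---|---|---|
| 1 | Small tin that stood at (0.475, -0.307) | -y | 60 mm | about 1.95 N |
| 2 | Large tin | +y | 140 mm | about 2.9 N |
| 3 | Small tin that stood at (0.433, 0.058) | -y | 110 mm | about 2.5 N |

- **Last checks:** Both ball ends of the bar matched the unloaded picture to within about 0.1 px, a tilt of about 0.002 rad or less. Two frames taken half a second apart showed no visible motion. The gripper was clear of everything.
- **Disagreements:** The wrist force read 5–10 % heavier than the weights worked out from the bar's tilt, so I scaled it down when choosing the 110 mm position. My arc-limited tilt fit gave -0.010 rad, probably because its tolerance window allows ties; the free fit gave 0 to -0.002 rad. Both are inside the 0.02 rad limit.
- **Along the way:** The large tin's hanger rode on a bead while I lowered it, with up to about 6 N sideways. I shifted it into the groove before letting go. I never came near the mug, jar, red box or orange tins with the arm.

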